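# Pack the hair slides into the clip case

## Task

Pack the hair slides for the wedding trip: take every hair slide lying about the dressing table on its stiff card and slide the card, bare end first, straight under a clip of its own in the open travel case until it meets the stop (the clip springs up for the card's edge). When all are in, swing the clear lid over and press its front edge down until the catch clicks. Leave everything else on the table where it is.

Things in the scene. Friction and masses are not known exactly. Their poses are not given: they have to be found in the camera images.
- case: cream travel case, fixed, 150 mm deep (x) and 230 mm wide (y), origin under its middle; x is the direction cards are slid in. Flat deck 20 mm above the table, open at the front and without side guides; four lanes 52 mm apart; a stop ledge 8 mm high crosses them 125 mm behind the deck's front edge; hinge 28 mm beyond the ledge
- card1_grip (a point): centre of a hair slide on its card, 9 mm above the card's underside (up to 4 alike, None if absent). Stiff card 100 (x) x 44 (y) x 4 mm, 45 g. Fixed on it along x a brass bar 48 x 14 mm, 14 mm high (beads on top add 3 mm), gripped across its 14 mm. +x points to the bare end, whose edge is 72 mm ahead of this point; the other edge is 28 mm behind. z up
- card2_grip (a point): centre of a hair slide on its card, 9 mm above the card's underside (up to 4 alike, None if absent). Stiff card 100 (x) x 44 (y) x 4 mm, 45 g. Fixed on it along x a brass bar 48 x 14 mm, 14 mm high (beads on top add 3 mm), gripped across its 14 mm. +x points to the bare end, whose edge is 72 mm ahead of this point; the other edge is 28 mm behind. z up
- card3_grip (a point): centre of a hair slide on its card, 9 mm above the card's underside (up to 4 alike, None if absent). Stiff card 100 (x) x 44 (y) x 4 mm, 45 g. Fixed on it along x a brass bar 48 x 14 mm, 14 mm high (beads on top add 3 mm), gripped across its 14 mm. +x points to the bare end, whose edge is 72 mm ahead of this point; the other edge is 28 mm behind. z up
- card4_grip (a point): centre of a hair slide on its card, 9 mm above the card's underside (up to 4 alike, None if absent). Stiff card 100 (x) x 44 (y) x 4 mm, 45 g. Fixed on it along x a brass bar 48 x 14 mm, 14 mm high (beads on top add 3 mm), gripped across its 14 mm. +x points to the bare end, whose edge is 72 mm ahead of this point; the other edge is 28 mm behind. z up
- lane1 (a point): lane 1 (1 leftmost seen from the robot): point on the deck, mid-lane, at the face of the stop ledge that the bare end meets when fully in. x = sliding direction, z up. The 38 mm wide steel clip presses on the deck 22 mm before the stop; its mouth flares up at 20 degrees towards the front, the flare's tip about 42 mm before the stop, its underside 7 mm above the deck
- lane2 (a point): lane 2 (1 leftmost seen from the robot): point on the deck, mid-lane, at the face of the stop ledge that the bare end meets when fully in. x = sliding direction, z up. The 38 mm wide steel clip presses on the deck 22 mm before the stop; its mouth flares up at 20 degrees towards the front, the flare's tip about 42 mm before the stop, its underside 7 mm above the deck
- lane3 (a point): lane 3 (1 leftmost seen from the robot): point on the deck, mid-lane, at the face of the stop ledge that the bare end meets when fully in. x = sliding direction, z up. The 38 mm wide steel clip presses on the deck 22 mm before the stop; its mouth flares up at 20 degrees towards the front, the flare's tip about 42 mm before the stop, its underside 7 mm above the deck
- lane4 (a point): lane 4 (1 leftmost seen from the robot): point on the deck, mid-lane, at the face of the stop ledge that the bare end meets when fully in. x = sliding direction, z up. The 38 mm wide steel clip presses on the deck 22 mm before the stop; its mouth flares up at 20 degrees towards the front, the flare's tip about 42 mm before the stop, its underside 7 mm above the deck
- clip1 (a joint): sprung clip of lane 1: 0 = down on the bare deck, about 0.09 rad with a card under it; presses with 1 to 2 N; a card pushed in along the deck lifts it with its edge (2 to 6 N of push, more if the card is also pressed down on the deck)
- clip2 (a joint): sprung clip of lane 2: 0 = down on the bare deck, about 0.09 rad with a card under it; presses with 1 to 2 N; a card pushed in along the deck lifts it with its edge (2 to 6 N of push, more if the card is also pressed down on the deck)
- clip3 (a joint): sprung clip of lane 3: 0 = down on the bare deck, about 0.09 rad with a card under it; presses with 1 to 2 N; a card pushed in along the deck lifts it with its edge (2 to 6 N of push, more if the card is also pressed down on the deck)
- clip4 (a joint): sprung clip of lane 4: 0 = down on the bare deck, about 0.09 rad with a card under it; presses with 1 to 2 N; a card pushed in along the deck lifts it with its edge (2 to 6 N of push, more if the card is also pressed down on the deck)
- lid (a joint): clear lid, hinged along the case's back: 0 = shut, grows as it opens, starts at 1.55 to 1.75 rad (upright or leaning back a little); stiff hinge, stays where left (1.5 to 3 N at the front edge moves it). At about 0.05 rad its steel tongue meets the spring catch at the middle of the front; 6 to 12 N down on the front edge drives it past, it clicks to 0 and stays
- lid_edge (a point): middle of the lid's front edge, on its outer (top) face, 156 mm from the hinge. The lid is a flat clear plate 158 by 240 mm with steel strips front and back and a 25 mm skirt that hangs down (inwards) at the front and both sides; shut, its top face is 49 mm above the table
- lid_hinge (a point): middle of the lid's hinge axis, 46 mm above the table; the axis runs along the lid's y. Axes are the lid's own and turn with it: x points from the free edge to the hinge, z out of the outer face, which lies 3 mm outside the plane through the axis
- brush_holder: bystander: round mint silicone brush holder, 76 mm across, 100 mm high, three slim wooden brushes standing in it up to about 235 mm; origin centre of underside
- pin_tin: bystander: round aluminium tin of bobby pins with screw-top lid, 72 mm across, 30 mm high; origin centre of underside
- mirror_tray: bystander: heart-shaped glass mirror tray, about 144 mm by 157 mm, 8 mm thick; origin on the underside near its middle
- cream_jar: bystander: white cream jar with wooden cap, 60 mm across, 55 mm high; origin centre of underside
- attar_bottle: bystander: small amber glass bottle with brass cap, 40 mm across, 100 mm high; origin centre of underside
- bangle: bystander: brass bangle lying flat, 70 mm across, 12 mm high; origin centre of underside
- comb: bystander: flat wooden comb, 150 mm by 36 mm, 6 mm thick; origin on the underside
Not all that is in view belongs to the job. What is shaped like the part that bears card3_grip but blue is not meant.

How it is judged:
By the outcome, as a careful person would: the job done as asked, in the order asked, and still so for the second after the job is handed in, with the robot touching nothing.
Of card1, card2, card3, card4 only 3 to 4 are there at a start; the rules pass over those that are not, and their reading is None.
At some moment in a run one of card1, card2, card3, card4 may be knocked a few centimetres aside while the robot is not near it.
Once in a run the grip may slacken for a moment while it holds something.
It also fails if it takes over 210 s, if anything falls off the work surface, if the arm or the gripper's body presses on something with over 40 N, if the wrist force passes 120 N, or if a joint passes its speed limit or range.

## Robot

A 6-joint arm with a two-finger parallel gripper is mounted at the origin on the work surface. World frame = base frame: x ahead of the robot, y to its left, z up, the work surface at z = 0. Lengths are in m, angles in rad, forces in N, time in s.
With the tool pointing down it reaches from about 0.35 to 0.775 m from the base axis. Payload 5.5 kg.
Tool frame: the origin (TCP) lies between the finger pads; the fingertips stand 11 mm ahead of it and the grasp point (between the pads) lies 8 mm behind it; z points along the fingers, y is the direction in which the jaws open and shut (so a half turn about z gives the same grasp; the last joint's range is limited). The gripper opens to 85 mm and grips with 20 to 120 N. Pads are 22 mm wide; open, the fingers measure 114 mm over their backs; the gripper's body (76 mm by 85 mm) begins 54 mm behind the grasp point. The pads swing forward as they close: fully open they stand 13 mm farther back than shut.
Start: joints at [-1.37, 0.313, 0.046, 1.304, 0, 1.431], TCP at [0.192, -0.542, 0.242] pointing down, gripper open.
Joint ranges: [-2.76, 2.76], [-0.86, 1.69], [-1.03, 1.26], [-2.2, 2.34], [-1.47, 1.5], [-3.14, 3.14]. Speed limits (rad/s): [2.57, 2.57, 3.14, 3.14, 3.14, 3.14].

## Interface

Orientations are given as a unit quaternion [x, y, z, w].
In Python, from cell import bot, capture, camera_info gives the robot as it stands. The module is installed in compiled form; this text tells all that it offers.
- The arm moves only by the tool move_arm, never from a script. Its argument "increments" is a list of rows, each a list of 7 numbers: the shift along the tool's x, y, z in m, then the turn, a rotation vector about the tool's x, y, z in degrees, then the gripper's target within -1 to 1 (shut at 1, half-way at 0, fully open at -1). A call has exactly 10 rows; each row shifts and turns the commanded pose from where the row before left it, along the tool's axes as they then stand; what a row does not reach is not made up. A row lasts 1/10 s, in which the tool goes at most 50 mm and 8.59 degrees, less where a joint would pass 70% of its speed; a pose out of reach is approached as far as the arm can. A call is refused whole if a number of a shift passes 0.05 or a number of a turn 8.59, either way. A call with a gripper value outside its range is refused whole. The fingers move at their own pace and stop on an object; "newtons" is the grip in N (left out, the last holds). Time passes only in rows, so rows that do not move let the fingers close, or fill a call up. It gives the time, the measured TCP pose, the force and the opening at its end, in the units of the state.
- bot.get_obs(): the state, without advancing time (a new reading comes with each control period).
- capture(name): name is "scene" or "top" or "wrist"; returns (picture, depth): 384x512x3 uint8, red, green, blue; 384x512 float32, m along the optical axis (not along the pixel's ray), 0 where there is no reading.
- camera_info(name): a dict with "fx", "fy", "cx", "cy" (pixels), "rvec" (rotation vector, rad) and "tvec" (3), from world to camera coordinates, as OpenCV has them; the wrist camera has in their place "mount" (4x4, takes a point from camera to tool coordinates, whose origin is the TCP and whose axes are the flange's). Camera axes: x right, y down, z forward; pixel columns grow to the right and rows downward; lengths in m; the calibration is good to about 2 mm. The wrist camera is an equidistant fisheye: a pixel r from the principal point sees the ray r / f radians off the axis. A picture is of the moment at which its call begins: read the wrist's pose just before it. camera_info takes no time and is no camera call.
- bot.job_done(): hands the job in, once; it reports no verdict.
The state is a dict: "clock": time; "q": joint angles; "dq": joint speeds; "effort": joint torques, N m; "eef_pos": TCP position; "eef_rot": TCP orientation; "wrist_force": force on the tool from outside, world axes, zero at the start; "wrist_torque": the same for the moment, N m; "opening": finger opening in m.
Only numpy, scipy, OpenCV 4.12 (cv2) and the standard library are available. Lean on these libraries where they do the work, as an engineer would, in place of code of your own. Each camera call takes 0.05 s, during which the arm holds its last target.

## Working session

There is one attempt and no reset: what is moved stays moved. The work goes in short steps, Python scripts to look and compute and a tool call to move; the robot and the scene stay as the last step left them, time stands still between calls to the robot, and variables do not carry over. Pictures are saved under pics/ and viewed, and the job is handed in when it is done.

Besides the shell and the picture viewer there is one more tool, called after "Call:" by a JSON object that holds its "fn" and its "kwargs". move_arm: Moves the arm, as the interface text tells. Its arguments: {"type":"object","properties":{"increments":{"type":"array","items":{"type":"array","items":{"type":"number"}}},"newtons":{"type":"number"}},"required":["increments"]}

```bash
mkdir -p pics
python3 - <<'E'
from cell import bot,capture,camera_info
import cv2,numpy as np
for n in ("scene","top"):
    p,d=capture(n); np.savez(f"{n}0.npz",p=p,d=d)
    cv2.imwrite(f"pics/{n}0.png",cv2.resize(p[:,:,::-1],(800,600),interpolation=cv2.INTER_CUBIC))
    print(n,camera_info(n))
print(camera_info("wrist"))
print(bot.get_obs())
E
```

```text
scene {'fx': 413.4009042875588, 'fy': 413.4009042875588, 'cx': 252.85479251631094, 'cy': 189.88021299346659, 'rvec': array([ 2.10012671,  0.89442871, -0.4314513 ]), 'tvec': array([-0.33290703, -0.17456363,  1.76469961])}
top {'fx': 351.2660104284618, 'fy': 351.2660104284618, 'cx': 256.14743449165496, 'cy': 191.75606850088997, 'rvec': array([ 2.19365244, -2.16517121,  0.15898254]), 'tvec': array([-0.02836564,  0.49298034,  1.0476903 ])}
{'fx': 297.3186396354542, 'fy': 297.3186396354542, 'cx': 256.5797574499801, 'cy': 189.5489433794844, 'mount': array([[ 1.08167762e-03, -9.65086574e-01, -2.61928874e-01,
         6.72420963e-02],
       [ 9.99999137e-01,  8.48588422e-04,  1.00300281e-03,
         7.49677993e-04],
       [-7.45714734e-04, -2.61929733e-01,  9.65086659e-01,
        -1.32364132e-01],
       [ 0.00000000e+00,  0.00000000e+00,  0.00000000e+00,
         1.00000000e+00]])}
{'clock': 0.1, 'q': array([-1.36959419e+00,  3.13901693e-01,  4.50706757e-02,  1.30360507e+00,
        1.47094873e-06,  1.43119556e+00]), 'dq': array([ 0.00265232, -0.00326835,  0.00373815, -0.00129196,  0.00092746,
       -0.00089817]), 'effort': array([ 1.56821676e-03, -4.81725812e+01,  2.99243474e+01,  1.27931233e-02,
       -2.10368171e-04,  1.40827233e-06]), 'eef_pos': array([ 0.19209035, -0.54148772,  0.2415025 ]), 'eef_rot': array([ 9.85516439e-01,  1.69577938e-01, -2.45137899e-05, -8.19515139e-04]), 'wrist_force': array([ 0.11837832,  0.02259436, -0.14173078]), 'wrist_torque': array([ 0.01102348,  0.00906018, -0.0109342 ]), 'opening': 0.08546085303589006}
```

View pics/top0.png

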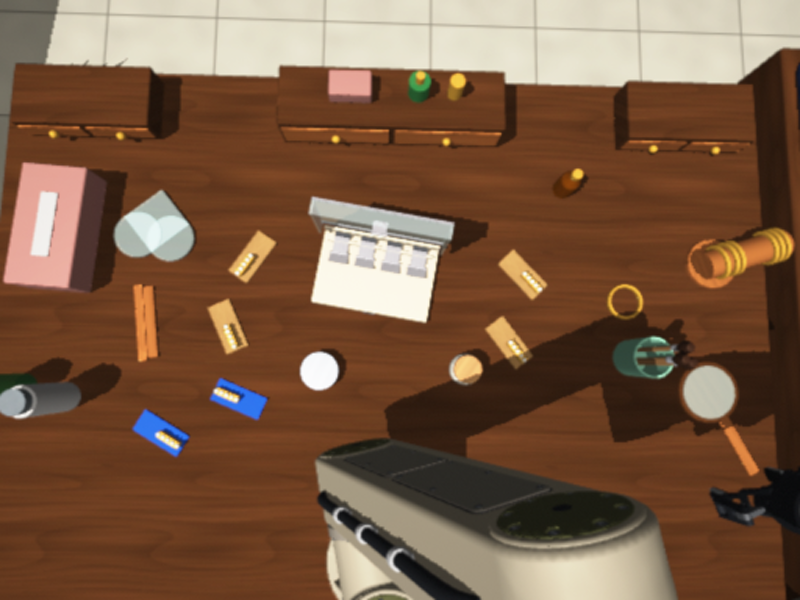

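View pics/scene0.png

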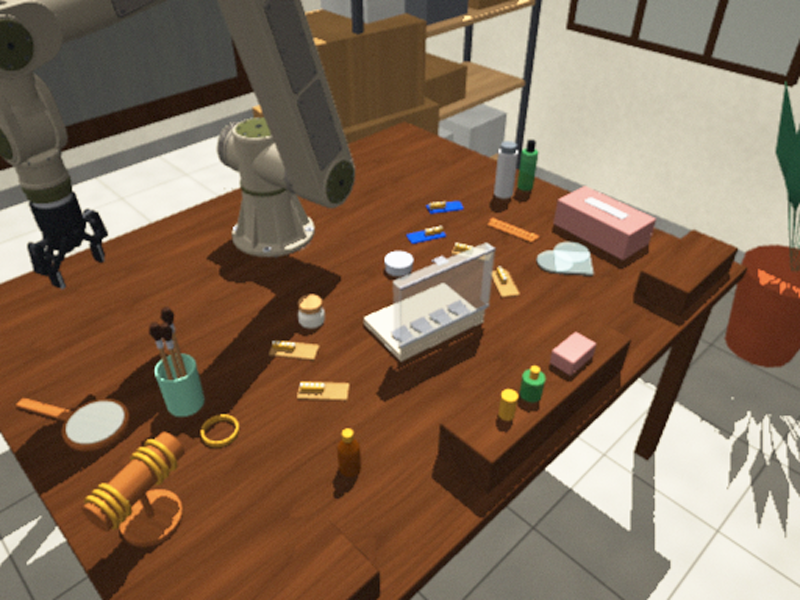

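The top view (800x600) shows four tan cards at about (252,256), (228,326), (523,274) and (508,342). Two blue ones at (238,398) and (161,432) are decoys. The case is at (377,275). I'll measure next.

```bash
cat > h.py <<'E'
import cv2,numpy as np
from cell import bot,capture,camera_info
from scipy.spatial.transform import Rotation as R
def cam(n):
    c=camera_info(n); return c,R.from_rotvec(c['rvec']).as_matrix(),np.array(c['tvec'])
def px2w(n,u,v,z):
    c,Rm,t=cam(n); u=np.asarray(u,float);v=np.asarray(v,float)
    d=np.stack([(u-c['cx'])/c['fx'],(v-c['cy'])/c['fy'],np.ones_like(u)],-1)@Rm
    o=-Rm.T@t; s=(z-o[2])/d[...,2]
    return o+d*s[...,None]
def cloud(n,D):
    c,Rm,t=cam(n); v,u=np.mgrid[:D.shape[0],:D.shape[1]]
    P=np.stack([(u-c['cx'])/c['fx']*D,(v-c['cy'])/c['fy']*D,D],-1)
    return (P-t)@Rm
def w2px(n,P):
    c,Rm,t=cam(n); q=np.atleast_2d(P)@Rm.T+t
    return np.stack([q[:,0]/q[:,2]*c['fx']+c['cx'],q[:,1]/q[:,2]*c['fy']+c['cy']],-1)
E
python3 - <<'E'
from h import *
z=np.load('top0.npz');p,D=z['p'],z['d']
C=cloud('top',D)
hsv=cv2.cvtColor(p,cv2.COLOR_RGB2HSV)
pts={'A':(252,256),'B':(228,326),'C':(523,274),'D':(508,342)}
for k,(u,v) in pts.items():
    u=int(u*.64);v=int(v*.64)
    print(k,p[v,u],hsv[v,u],C[v,u])
m=((hsv[...,0]>=10)&(hsv[...,0]<=28)&(hsv[...,2]>130)&(hsv[...,1]<180)).astype(np.uint8)
n,l,s,c=cv2.connectedComponentsWithStats(m)
for i in range(1,n):
    if s[i,4]>150:
        ys,xs=np.where(l==i)
        (cx,cy),wh,a=cv2.minAreaRect(px2w('top',xs,ys,.004)[:,:2].astype(np.float32))
        print(s[i],c[i],(cx,cy),wh,a, np.median(C[ys,xs,2]))
cv2.imwrite('pics/cr1.png',cv2.resize(p[110:250,120:370,::-1],(800,448),interpolation=cv2.INTER_CUBIC))
# case: pts by height
for i,y0 in enumerate([0]):
    q=C[150:200,200:285].reshape(-1,3); print(np.histogram(q[:,2],bins=np.arange(-.01,.2,.01)))
E
```

```text
A [201 189 168] [ 19  42 201] [0.57968699 0.27324884 0.01680782]
B [232 215 176] [ 21  62 232] [0.43959538 0.31527955 0.0187509 ]
C [229 204 158] [ 19  79 229] [ 0.55102578 -0.26580976  0.01732061]
D [220 190 150] [ 17  81 220] [ 0.41677801 -0.23951368  0.0018295 ]
[   29     0   483    56 22808] [276.96461768  23.69291477] (1.0442631244659424, -0.08871740102767944) (0.19587507843971252, 1.6091420650482178) 2.0204994678497314 -0.7506564512159948
[ 20 123  16  41 403] [ 28.09181141 143.02233251] (0.6390764713287354, 0.6885820627212524) (0.03165201470255852, 0.12790097296237946) 85.67170715332031 0.0821839390684467
[ 199  144   84   63 3292] [239.56227217 176.62879708] (0.5525350570678711, 0.027317330241203308) (0.2386886477470398, 0.17068763077259064) 80.47573852539062 0.02018498845150417
[146 147  31  34 494] [160.96558704 163.51821862] (0.5800617337226868, 0.27660128474235535) (0.04891644045710564, 0.1039162203669548) 55.730220794677734 0.004170469371271255
[319 159  32  33 501] [334.15768463 175.3493014 ] (0.5521637201309204, -0.26940178871154785) (0.10575791448354721, 0.0495974048
[... 1058 characters left out ...]
17) 78.57486724853516 0.7597790406917451
[ 207  327   70   57 1773] [231.63056966 362.77890581] (0.007592722773551941, 0.015941999852657318) (0.20790745317935944, 0.1586732119321823) 89.83539581298828 0.29085937058856887
[320 338  85  13 237] [362.01687764 346.66244726] (0.03386661037802696, -0.3491124212741852) (0.02494109980762005, 0.2575628459453583) 4.6760735511779785 0.7727598201517295
(array([ 316,  296, 1311, 1863,  200,  104,   39,   27,   20,   15,   11,
          2,    3,    0,    0,    0,    0,    0,    0,    0]), array([-0.01,  0.  ,  0.01,  0.02,  0.03,  0.04,  0.05,  0.06,  0.07,
        0.08,  0.09,  0.1 ,  0.11,  0.12,  0.13,  0.14,  0.15,  0.16,
        0.17,  0.18,  0.19]))
```

View pics/cr1.png

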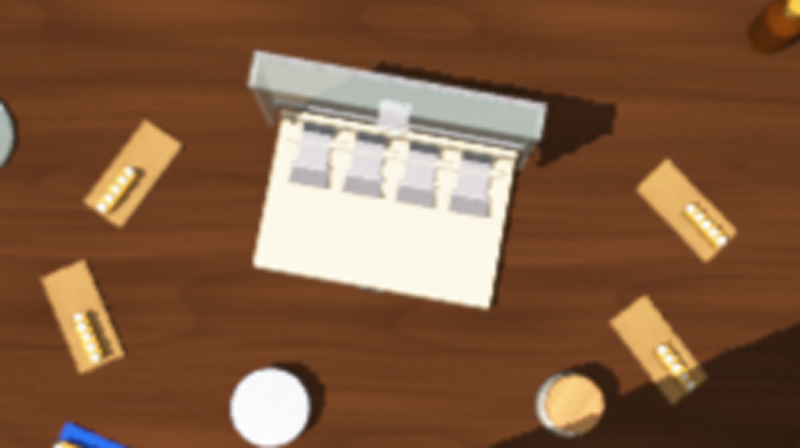

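```bash
cat > meas.py <<'E'
from h import *
def cards(p):
    hsv=cv2.cvtColor(p,cv2.COLOR_RGB2HSV)
    m=((hsv[...,0]>=8)&(hsv[...,0]<=30)&(hsv[...,2]>105)&(hsv[...,1]<175)).astype(np.uint8)
    n,l,s,c=cv2.connectedComponentsWithStats(m); out=[]
    for i in range(1,n):
        if not 250<s[i,4]<800: continue
        ys,xs=np.where(l==i); W=px2w('top',xs,ys,.004)[:,:2]
        (cx,cy),wh,a=cv2.minAreaRect(W.astype(np.float32))
        L,S=max(wh),min(wh)
        if not(.088<L<.12 and .036<S<.058): continue
        ang=np.radians(a if wh[0]>wh[1] else a+90)
        d=np.array([np.cos(ang),np.sin(ang)])
        # bar/bead end: high-saturation-contrast: find bright bead px
        g=cv2.cvtColor(p,cv2.COLOR_RGB2GRAY)[ys,xs].astype(float)
        t=(W-[cx,cy])@d
        tb=np.average(t,weights=np.abs(g-np.median(g)))
        if tb>0: d=-d
        out.append((np.array([cx,cy])-d*.022,np.degrees(np.arctan2(d[1],d[0])),L,S,abs(tb),(c[i])))
    return out
if __name__=="__main__":
    p,_=capture('top')
    for o in cards(p): print('grip',o[0].round(4),'yaw',round(o[1],1),'LxS',round(o[2],4),round(o[3],4),'tb',round(o[4],4),o[5].round(0))
E
python3 meas.py
python3 - <<'E'
from h import *
z=np.load('top0.npz');p,D=z['p'],z['d']
g=p.astype(int)
# deck front part : bright cream
m=((g.min(-1)>195)&(g[...,0]-g[...,2]>8)).astype(np.uint8); m[:, :195]=0;m[:,290:]=0;m[:140]=0;m[215:]=0
print(m.sum())
def edge(u0,v0,u1,v1,z):
    # subpixel edge points along normals between 2 approx points
    gr=cv2.GaussianBlur(cv2.cvtColor(p,cv2.COLOR_RGB2GRAY).astype(np.float32),(0,0),.6)
    a=np.array([u0,v0]);b=np.array([u1,v1]);d=(b-a)/np.linalg.norm(b-a);nn=np.array([-d[1],d[0]])
    P=[]
    for s in np.linspace(.1,.9,30):
        c=a+(b-a)*s; k=np.linspace(-4,4,81)
        q=c+k[:,None]*nn
        v=cv2.remap(gr,q[:,0].astype(np.float32),q[:,1].astype(np.float32),cv2.INTER_LINEAR)[:,0]
        dv=np.abs(np.gradient(v)); j=np.sum(k*dv**2)/np.sum(dv**2); P.append(c+j*nn)
    P=np.array(P); W=px2w('top',P[:,0],P[:,1],z)[:,:2]
    vx,vy,x0,y0=cv2.fitLine(W.astype(np.float32),cv2.DIST_HUBER,0,.001,.001).ravel()
    r=np.abs((W-[x0,y0])@[-vy,vx]); 
    return np.array([x0,y0]),np.array([vx,vy]),r.max()
f=edge(199.4,193.4,273.4,206.2,.02); l=edge(199.4,193.4,208,146,.02); r=edge(273.4,206.2,281,160,.02)
for e in (f,l,r): print(e, np.degrees(np.arctan2(e[1][1],e[1][0])))
def X(a,b):
    s=np.linalg.solve(np.array([a[1],-b[1]]).T,b[0]-a[0]); return a[0]+s[0]*a[1]
A,B=X(f,l),X(f,r); print(A,B,np.linalg.norm(A-B))
E
```

```text
grip [0.419  0.3089] yaw 24.1 LxS 0.1077 0.0531 tb 0.0072 [145. 209.]
grip [ 0.3986 -0.2522] yaw 38.2 LxS 0.1043 0.0544 tb 0.0074 [325. 218.]
2670
(array([0.46525234, 0.01744328], dtype=float32), array([0.16476433, 0.98633295], dtype=float32), np.float64(0.00029057843469903566)) 80.51645
(array([0.57118654, 0.14139287], dtype=float32), array([ 0.98643494, -0.1641527 ], dtype=float32), np.float64(0.00022873335268573802)) -9.448016
(array([ 0.5271137 , -0.08561275], dtype=float32), array([ 0.98647904, -0.16388735], dtype=float32), np.float64(0.0006378004749463015)) -9.432605
[0.48826295 0.1551922 ] [ 0.4501724  -0.07283022] 0.23118198
```

```bash
cat > meas.py <<'E'
from h import *
def linefit(p,Wa,Wb,z,inward):
    gr=cv2.GaussianBlur(p.astype(np.float32),(0,0),.5)
    P=[]
    d=(Wb-Wa)/np.linalg.norm(Wb-Wa); k=np.linspace(-.006,.006,61)
    for s in np.linspace(.12,.88,24):
        c=Wa+(Wb-Wa)*s; q=c+k[:,None]*inward
        uv=w2px('top',np.c_[q,np.full(len(q),z)]).astype(np.float32)
        v=cv2.remap(gr,uv[:,:1].copy(),uv[:,1:].copy(),cv2.INTER_LINEAR)[:,0,:].sum(-1)
        dv=np.clip(np.gradient(v),0,None)   # inside is brighter
        j=np.sum(k*dv**2)/(np.sum(dv**2)+1e-9); P.append(c+j*inward)
    P=np.array(P,np.float32)
    vx,vy,x0,y0=cv2.fitLine(P,cv2.DIST_HUBER,0,.0005,.001).ravel()
    return np.array([x0,y0]),np.array([vx,vy])
def X(a,b):
    s=np.linalg.solve(np.array([a[1],-b[1]]).T,b[0]-a[0]); return a[0]+s[0]*a[1]
def refine(p,c,yaw,z=.004,it=4):
    for _ in range(it):
        d=np.array([np.cos(yaw),np.sin(yaw)]);n=np.array([-d[1],d[0]])
        fl,fr,bl,br=c+.05*d+.022*n,c+.05*d-.022*n,c-.05*d+.022*n,c-.05*d-.022*n
        F=linefit(p,fl,fr,z,-d);B=linefit(p,bl,br,z,d);Lf=linefit(p,bl,fl,z,-n);Rt=linefit(p,br,fr,z,n)
        q=[X(F,Lf),X(F,Rt),X(B,Lf),X(B,Rt)]; c=np.mean(q,0)
        dd=q[0]+q[1]-q[2]-q[3]; yaw=np.arctan2(dd[1],dd[0])
    return c,yaw,np.linalg.norm(dd)/2,np.linalg.norm(q[0]+q[2]-q[1]-q[3])/2
def cards(p,z=.004):
    hsv=cv2.cvtColor(p,cv2.COLOR_RGB2HSV); out=[]; seen=[]
    for V,S_ in ((130,180),(105,175),(150,170)):
      m=((hsv[...,0]>=10)&(hsv[...,0]<=28)&(hsv[...,2]>V)&(hsv[...,1]<S_)).astype(np.uint8)
      n,l,s,cc=cv2.connectedComponentsWithStats(m)
      for i in range(1,n):
        if not 250<s[i,4]<800: continue
        ys,xs=np.where(l==i); W=px2w('top',xs,ys,z)[:,:2]
        (cx,cy),wh,a=cv2.minAreaRect(W.astype(np.float32))
        L,S=max(wh),min(wh)
        if not(.085<L<.12 and .034<S<.058): continue
        if any(np.hypot(cx-x,cy-y)<.03 for x,y in seen): continue
        ang=np.radians(a if wh[0]>wh[1] else a+90)
        if np.cos(ang)<0: ang+=np.pi   # bars all lie at the near end, seen in crop
        c,yaw,LL,SS=refine(p,np.array([cx,cy]),ang,z)
        if abs(LL-.1)>.008 or abs(SS-.044)>.008: continue
        seen.append((cx,cy))
        d=np.array([np.cos(yaw),np.sin(yaw)])
        out.append((c-.022*d,np.degrees(yaw),LL,SS,w2px('top',[*c,z])[0]))
    return out
if __name__=="__main__":
    p,_=capture('top')
    for o in cards(p): print('grip',o[0].round(4),'yaw',round(float(o[1]),1),'LxS',round(float(o[2]),4),round(float(o[3]),4),(o[4]/.64).round(0))
E
python3 meas.py
python3 - <<'E'
import numpy as np
F=np.array([.46922,.04118]);d=np.array([.98645,-.1641]);n=np.array([.1641,.98645])
for i,o in enumerate((.078,.026,-.026,-.078)):
    s=F+.125*d+o*n; print(i+1,'stop',s.round(4),'grip in',(s-.072*d).round(4),'grip pre',(s-.135*d).round(4))
print('hinge',F+.153*d)
E
```

```text
grip [0.5616 0.2884] yaw -34.1 LxS 0.1004 0.0447 [252. 256.]
grip [ 0.5367 -0.2848] yaw 44.0 LxS 0.1007 0.0449 [522. 274.]
grip [0.4192 0.3094] yaw 24.9 LxS 0.1008 0.0446 [227. 326.]
grip [ 0.397  -0.2534] yaw 37.3 LxS 0.1007 0.0447 [508. 342.]
1 stop [0.6053 0.0976] grip in [0.5343 0.1094] grip pre [0.4722 0.1198]
2 stop [0.5968 0.0463] grip in [0.5258 0.0581] grip pre [0.4636 0.0685]
3 stop [ 0.5883 -0.005 ] grip in [0.5172 0.0068] grip pre [0.4551 0.0172]
4 stop [ 0.5797 -0.0563] grip in [ 0.5087 -0.0445] grip pre [ 0.4466 -0.0341]
hinge [0.62014685 0.0160727 ]
```

```bash
cat > plan.py <<'E'
# usage: plan.py rows grip x y z yaw [rows grip x y z yaw ...]; vertical tool by default
import sys
from h import *
def dn(yaw): 
    y=np.radians(yaw); c,s=np.cos(y),np.sin(y)
    return R.from_matrix(np.array([[c,s,0],[s,-c,0],[0,0,-1.]]))
def rows(p,r,tp,tr,n,g):
    dp=(tp-p)/n; rv=(r.inv()*tr).as_rotvec()
    out=[]
    for k in range(n):
        cur=r*R.from_rotvec(rv*k/n)
        out.append(list(cur.inv().apply(dp).round(4))+list(np.degrees(rv/n).round(2))+[g])
    return out
if __name__=="__main__":
    o=bot.get_obs(); p=o['eef_pos']; r=R.from_quat(o['eef_rot'])
    print('t',round(o['clock'],1),'p',p.round(4),'F',o['wrist_force'].round(1),'op',round(o['opening'],4))
    a=[float(x) for x in sys.argv[1:]]
    for i in range(0,len(a),6):
        n,g,x,y,z,yaw=a[i:i+6]; tp=np.array([x,y,z]);tr=dn(yaw)
        R_=rows(p,r,tp,tr,int(n),g)
        print(',\n'.join('['+','.join(f'{v:g}' for v in q)+']' for q in R_)+',')
        mx=np.abs(np.array(R_))[:,:6].max(0); print('# max',mx); p,r=tp,tr
E
python3 plan.py 8 -0.1 0.30 -0.28 0.26 70 2 -0.1 .30 -.28 .26 70
```

```text
t 0.2 p [ 0.1921 -0.5417  0.2417] F [ 1.6 -0.1  0.2] op 0.0857
[0.0236,-0.0263,-0.0022,-0.01,-0,-6.31,-0.1],
[0.0264,-0.0236,-0.0023,-0.01,-0,-6.31,-0.1],
[0.0288,-0.0205,-0.0023,-0.01,-0,-6.31,-0.1],
[0.0309,-0.0172,-0.0023,-0.01,-0,-6.31,-0.1],
[0.0326,-0.0137,-0.0023,-0.01,-0,-6.31,-0.1],
[0.0339,-0.0101,-0.0023,-0.01,-0,-6.31,-0.1],
[0.0348,-0.0063,-0.0023,-0.01,-0,-6.31,-0.1],
[0.0353,-0.0024,-0.0023,-0.01,-0,-6.31,-0.1],
# max [3.53e-02 2.63e-02 2.30e-03 1.00e-02 0.00e+00 6.31e+00]
[0,0,0,0,0,0,-0.1],
[0,0,0,0,0,0,-0.1],
# max [0. 0. 0. 0. 0. 0.]
```

```bash
python3 plan.py 10 -0.1 0.31 -0.28 0.27 103
```

```text
t 0.2 p [ 0.1921 -0.5417  0.2417] F [ 1.6 -0.1  0.2] op 0.0857
[0.0199,-0.0207,-0.0028,-0,-0.01,-8.35,-0.1],
[0.0227,-0.0176,-0.0028,-0,-0.01,-8.35,-0.1],
[0.025,-0.0141,-0.0028,-0,-0.01,-8.35,-0.1],
[0.0268,-0.0104,-0.0028,-0,-0.01,-8.35,-0.1],
[0.028,-0.0064,-0.0028,-0,-0.01,-8.35,-0.1],
[0.0286,-0.0022,-0.0028,-0,-0.01,-8.35,-0.1],
[0.0286,0.0019,-0.0028,-0,-0.01,-8.35,-0.1],
[0.028,0.0061,-0.0028,-0,-0.01,-8.35,-0.1],
[0.0269,0.0101,-0.0028,-0,-0.01,-8.35,-0.1],
[0.0251,0.0139,-0.0028,-0,-0.01,-8.35,-0.1],
# max [2.86e-02 2.07e-02 2.80e-03 0.00e+00 1.00e-02 8.35e+00]
```

Call:
{"fn": "move_arm", "kwargs": {"increments": [[0.0199, -0.0207, -0.0028, 0, -0.01, -8.35, -0.1], [0.0227, -0.0176, -0.0028, 0, -0.01, -8.35, -0.1], [0.025, -0.0141, -0.0028, 0, -0.01, -8.35, -0.1], [0.0268, -0.0104, -0.0028, 0, -0.01, -8.35, -0.1], [0.028, -0.0064, -0.0028, 0, -0.01, -8.35, -0.1], [0.0286, -0.0022, -0.0028, 0, -0.01, -8.35, -0.1], [0.0286, 0.0019, -0.0028, 0, -0.01, -8.35, -0.1], [0.028, 0.0061, -0.0028, 0, -0.01, -8.35, -0.1], [0.0269, 0.0101, -0.0028, 0, -0.01, -8.35, -0.1], [0.0251, 0.0139, -0.0028, 0, -0.01, -8.35, -0.1]]}}

```text
clock: 1.2
eef_pos: [0.3105, -0.2791, 0.2701]
eef_rot: [0.62, 0.785, -0.001, 0.0]
wrist_force: [1.2, 0.2, 0.2]
opening: 0.047
```

```bash
python3 plan.py 10 -0.1 0.52 -0.285 0.15 188
```

```text
t 1.2 p [ 0.3105 -0.2791  0.2701] F [1.2 0.2 0.2] op 0.047
[-0.0054,0.0203,0.012,-0.01,0,-8.46,-0.1],
[-0.0083,0.0192,0.012,-0.01,0,-8.46,-0.1],
[-0.0111,0.0178,0.012,-0.01,0,-8.46,-0.1],
[-0.0136,0.016,0.012,-0.01,0,-8.46,-0.1],
[-0.0158,0.0138,0.012,-0.01,0,-8.46,-0.1],
[-0.0176,0.0113,0.012,-0.01,0,-8.46,-0.1],
[-0.0191,0.0086,0.012,-0.01,0,-8.46,-0.1],
[-0.0202,0.0057,0.012,-0.01,0,-8.46,-0.1],
[-0.0208,0.0027,0.012,-0.01,0,-8.46,-0.1],
[-0.021,-0.0004,0.012,-0.01,0,-8.46,-0.1],
# max [0.021  0.0203 0.012  0.01   0.     8.46  ]
```

Call:
{"fn": "move_arm", "kwargs": {"increments": [[-0.0054, 0.0203, 0.012, -0.01, 0, -8.46, -0.1], [-0.0083, 0.0192, 0.012, -0.01, 0, -8.46, -0.1], [-0.0111, 0.0178, 0.012, -0.01, 0, -8.46, -0.1], [-0.0136, 0.016, 0.012, -0.01, 0, -8.46, -0.1], [-0.0158, 0.0138, 0.012, -0.01, 0, -8.46, -0.1], [-0.0176, 0.0113, 0.012, -0.01, 0, -8.46, -0.1], [-0.0191, 0.0086, 0.012, -0.01, 0, -8.46, -0.1], [-0.0202, 0.0057, 0.012, -0.01, 0, -8.46, -0.1], [-0.0208, 0.0027, 0.012, -0.01, 0, -8.46, -0.1], [-0.021, -0.0004, 0.012, -0.01, 0, -8.46, -0.1]]}}

```text
clock: 2.2
eef_pos: [0.5205, -0.2874, 0.1493]
eef_rot: [-0.07, 0.998, 0.0, -0.0]
wrist_force: [0.3, -0.5, 0.4]
opening: 0.0467
```

```bash
cat > wr.py <<'E'
import sys
from h import *
n=sys.argv[1]
o=bot.get_obs(); p,d=capture('wrist'); np.savez(n+'.npz',p=p,d=d,pos=o['eef_pos'],rot=o['eef_rot'])
im=cv2.resize(p[:,:,::-1],(800,600),interpolation=cv2.INTER_CUBIC)
# optional world points to project: x y z ...
c=camera_info('wrist'); M=c['mount']; a=[float(x) for x in sys.argv[2:]]
for i in range(0,len(a),3):
    q=R.from_quat(o['eef_rot']).inv().apply(np.array(a[i:i+3])-o['eef_pos']); q=M[:3,:3].T@(q-M[:3,3])
    th=np.arctan2(np.hypot(q[0],q[1]),q[2]); ph=np.arctan2(q[1],q[0])
    u=c['cx']+c['fx']*th*np.cos(ph); v=c['cy']+c['fx']*th*np.sin(ph); print((u/.64).round(0),(v/.64).round(0))
    cv2.drawMarker(im,(int(u/.64),int(v/.64)),(0,0,255),0,14,1)
cv2.imwrite(f'pics/{n}.png',im)
E
python3 wr.py w1 .5367 -.2848 .018 ; python3 plan.py 5 -0.1 0.5367 -0.2848 0.08 224
```

```text
403.0 312.0
t 2.2 p [ 0.5227 -0.2873  0.147 ] F [ 3.5 -1.2 -0.6] op 0.0469
[-0.0028,0.0001,0.0134,0.01,0.01,-7.13,-0.1],
[-0.0028,-0.0003,0.0134,0.01,0.01,-7.13,-0.1],
[-0.0028,-0.0006,0.0134,0.01,0.01,-7.13,-0.1],
[-0.0027,-0.001,0.0134,0.01,0.01,-7.13,-0.1],
[-0.0025,-0.0013,0.0134,0.01,0.01,-7.13,-0.1],
# max [2.80e-03 1.30e-03 1.34e-02 1.00e-02 1.00e-02 7.13e+00]
```

View pics/w1.png

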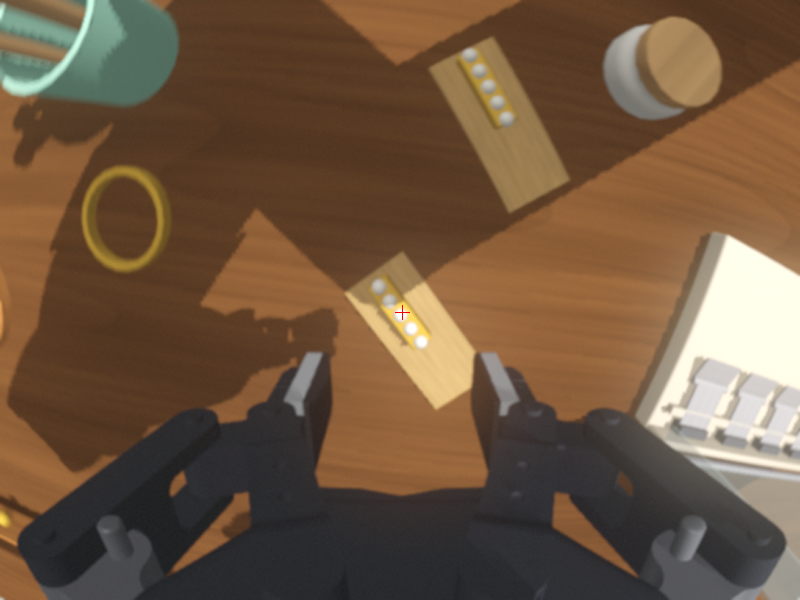

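```bash
python3 plan.py 5 -0.1 0.5367 -0.2848 0.08 224 4 -.1 .5367 -.2848 .018 224
```

```text
t 2.2 p [ 0.5227 -0.2873  0.147 ] F [ 3.5 -1.2 -0.6] op 0.0469
[-0.0028,0.0001,0.0134,0.01,0.01,-7.13,-0.1],
[-0.0028,-0.0003,0.0134,0.01,0.01,-7.13,-0.1],
[-0.0028,-0.0006,0.0134,0.01,0.01,-7.13,-0.1],
[-0.0027,-0.001,0.0134,0.01,0.01,-7.13,-0.1],
[-0.0025,-0.0013,0.0134,0.01,0.01,-7.13,-0.1],
# max [2.80e-03 1.30e-03 1.34e-02 1.00e-02 1.00e-02 7.13e+00]
[0,0,0.0155,0,0,0,-0.1],
[0,0,0.0155,0,0,0,-0.1],
[0,0,0.0155,0,0,0,-0.1],
[0,0,0.0155,0,0,0,-0.1],
# max [0.     0.     0.0155 0.     0.     0.    ]
```

Call:
{"fn": "move_arm", "kwargs": {"increments": [[-0.003, 0.0001, 0.0134, 0, 0, -7.13, -0.1], [-0.003, -0.0003, 0.0134, 0, 0, -7.13, -0.1], [-0.003, -0.0006, 0.0134, 0, 0, -7.13, -0.1], [-0.003, -0.001, 0.0134, 0, 0, -7.13, -0.1], [-0.003, -0.0013, 0.0134, 0, 0, -7.13, -0.1], [0, 0, 0.015, 0, 0, 0, -0.1], [0, 0, 0.015, 0, 0, 0, -0.1], [0, 0, 0.015, 0, 0, 0, -0.1], [0, 0, 0.01, 0, 0, 0, -0.1], [0, 0, 0, 0, 0, 0, -0.1]]}}

```text
clock: 3.25
eef_pos: [0.5338, -0.284, 0.0265]
eef_rot: [-0.368, 0.93, 0.001, -0.001]
wrist_force: [0.5, 0.1, -0.1]
opening: 0.0473
```

```bash
python3 wr.py w2 .5367 -.2848 .018 ;  python3 plan.py 3 -0.1 0.5367 -0.2848 0.0175 224
```

```text
396.0 380.0
t 3.3 p [ 0.5344 -0.2844  0.0276] F [0.2 0.4 0.7] op 0.0467
[-0.0005,-0.0006,0.0034,0.03,-0.01,-0.25,-0.1],
[-0.0005,-0.0006,0.0034,0.03,-0.01,-0.25,-0.1],
[-0.0005,-0.0006,0.0034,0.03,-0.01,-0.25,-0.1],
# max [0.0005 0.0006 0.0034 0.03   0.01   0.25  ]
```

View pics/w2.png

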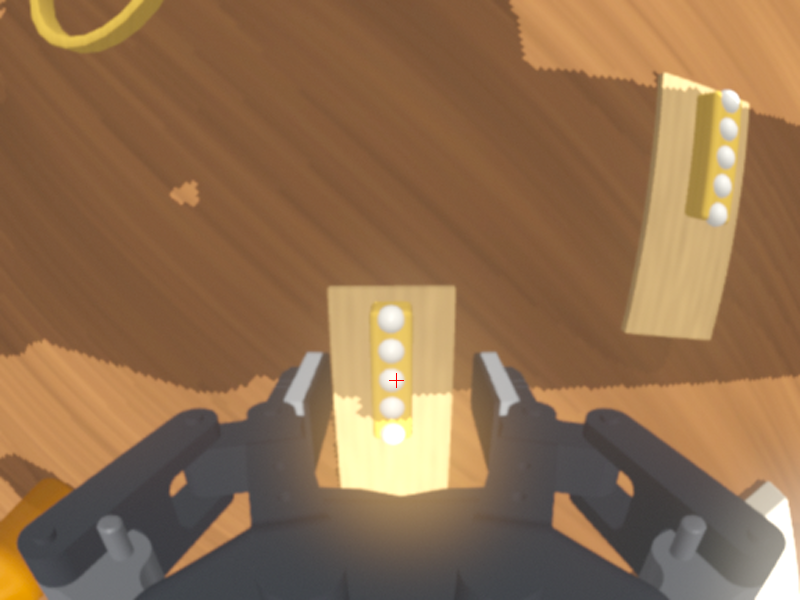

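Call:
{"fn": "move_arm", "kwargs": {"increments": [[-0.0005, -0.0009, 0.0034, 0, 0, -0.25, -0.1], [-0.0005, -0.0009, 0.0034, 0, 0, -0.25, -0.1], [-0.0005, -0.0009, 0.0034, 0, 0, -0.25, -0.1], [0, 0, 0, 0, 0, 0, -0.1], [0, 0, 0, 0, 0, 0, 1], [0, 0, 0, 0, 0, 0, 1], [0, 0, 0, 0, 0, 0, 1], [0, 0, 0, 0, 0, 0, 1], [0, 0, 0, 0, 0, 0, 1], [0, 0, 0, 0, 0, 0, 1]], "newtons": 50}}

```text
clock: 4.3
eef_pos: [0.5382, -0.2858, 0.0182]
eef_rot: [-0.375, 0.927, -0.0, 0.0]
wrist_force: [-0.2, 0.9, 2.6]
opening: 0.0122
```

```bash
python3 wr.py w3 ;  python3 plan.py 2 1 0.536 -0.285 0.05 224 8 1 0.50 -.20 .06 200 7 1 .4560 .017 .06 170.55
```

```text
t 4.3 p [ 0.5382 -0.2858  0.0182] F [0.2 0.8 3.7] op 0.0122
[0.0005,0.001,-0.0159,-0.02,0,0.01,1],
[0.0005,0.001,-0.0159,-0.02,0,0.01,1],
# max [0.0005 0.001  0.0159 0.02   0.     0.01  ]
[-0.0041,0.0108,-0.0012,0,0,3,1],
[-0.0036,0.011,-0.0012,0,0,3,1],
[-0.003,0.0111,-0.0012,0,0,3,1],
[-0.0024,0.0113,-0.0012,0,0,3,1],
[-0.0018,0.0114,-0.0012,0,0,3,1],
[-0.0012,0.0115,-0.0012,0,0,3,1],
[-0.0006,0.0115,-0.0012,0,0,3,1],
[-0,0.0115,-0.0012,0,0,3,1],
# max [4.10e-03 1.15e-02 1.20e-03 0.00e+00 0.00e+00 3.00e+00]
[-0.0047,0.0313,0,0,0,4.21,1],
[-0.0024,0.0315,0,0,0,4.21,1],
[-0.0001,0.0316,0,0,0,4.21,1],
[0.0023,0.0316,0,0,0,4.21,1],
[0.0046,0.0313,0,0,0,4.21,1],
[0.0068,0.0309,0,0,0,4.21,1],
[0.0091,0.0303,0,0,0,4.21,1],
# max [0.0091 0.0316 0.     0.     0.     4.21  ]
```

View pics/w3.png

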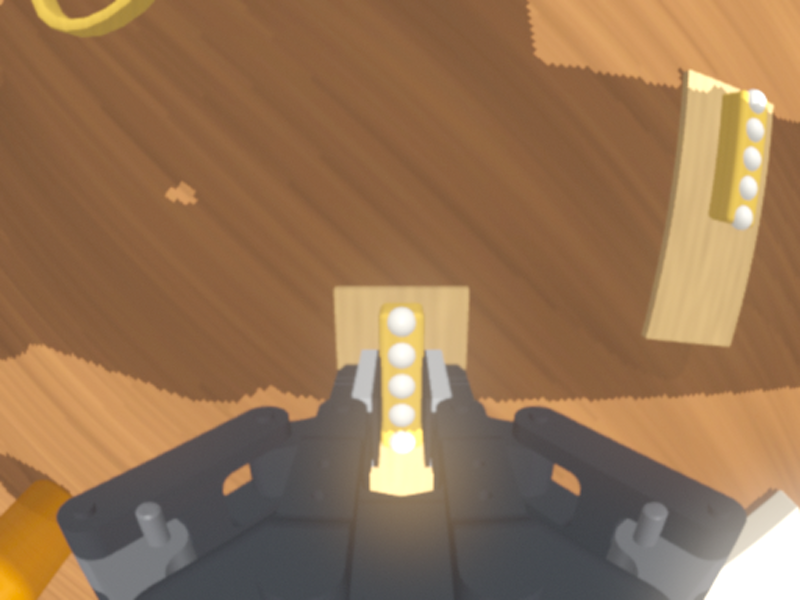

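```bash
python3 plan.py 2 1 0.538 -0.286 0.055 222 8 1 0.47 -.05 .06 176 |grep -v max
```

```text
t 4.3 p [ 0.5382 -0.2858  0.0182] F [0.2 0.8 3.7] op 0.0122
[0.0001,-0,-0.0184,-0.02,0,1.01,1],
[0.0001,-0,-0.0184,-0.02,0,1.01,1],
[-0.0134,0.0276,-0.0006,0,0,5.75,1],
[-0.0106,0.0288,-0.0006,0,0,5.75,1],
[-0.0076,0.0297,-0.0006,0,0,5.75,1],
[-0.0046,0.0303,-0.0006,0,0,5.75,1],
[-0.0016,0.0307,-0.0006,0,0,5.75,1],
[0.0015,0.0307,-0.0006,0,0,5.75,1],
[0.0046,0.0304,-0.0006,0,0,5.75,1],
[0.0076,0.0297,-0.0006,0,0,5.75,1],
```

Call:
{"fn": "move_arm", "kwargs": {"increments": [[0, 0, -0.0184, 0, 0, 1.01, 1], [0, 0, -0.0184, 0, 0, 1.01, 1], [-0.0134, 0.0276, -0.0006, 0, 0, 5.75, 1], [-0.0106, 0.0288, -0.0006, 0, 0, 5.75, 1], [-0.0076, 0.0297, -0.0006, 0, 0, 5.75, 1], [-0.0046, 0.0303, -0.0006, 0, 0, 5.75, 1], [-0.0016, 0.0307, -0.0006, 0, 0, 5.75, 1], [0.0015, 0.0307, -0.0006, 0, 0, 5.75, 1], [0.0046, 0.0304, -0.0006, 0, 0, 5.75, 1], [0.0076, 0.0297, -0.0006, 0, 0, 5.75, 1]]}}

```text
clock: 5.35
eef_pos: [0.4692, -0.0485, 0.0592]
eef_rot: [0.037, 0.999, -0.0, -0.0]
wrist_force: [0.9, 0.8, -0.8]
opening: 0.0123
```

```bash
python3 wr.py w4 ;  python3 plan.py 6 1 .4600 .0155 .055 170.55 3 1 .460 .0155 .0395 170.55
```

```text
t 5.4 p [ 0.4664 -0.0446  0.0588] F [-2.7  3.9 -0.9] op 0.0124
[0.0018,0.0099,0.0007,0.03,-0.04,0.86,1],
[0.002,0.0099,0.0007,0.03,-0.04,0.86,1],
[0.0021,0.0099,0.0007,0.03,-0.04,0.86,1],
[0.0023,0.0098,0.0007,0.03,-0.04,0.86,1],
[0.0024,0.0098,0.0006,0.03,-0.04,0.86,1],
[0.0026,0.0097,0.0006,0.03,-0.04,0.86,1],
# max [2.6e-03 9.9e-03 7.0e-04 3.0e-02 4.0e-02 8.6e-01]
[0,0,0.0052,0,0,0,1],
[0,0,0.0052,0,0,0,1],
[0,0,0.0052,0,0,0,1],
# max [0.     0.     0.0052 0.     0.     0.    ]
```

View pics/w4.png

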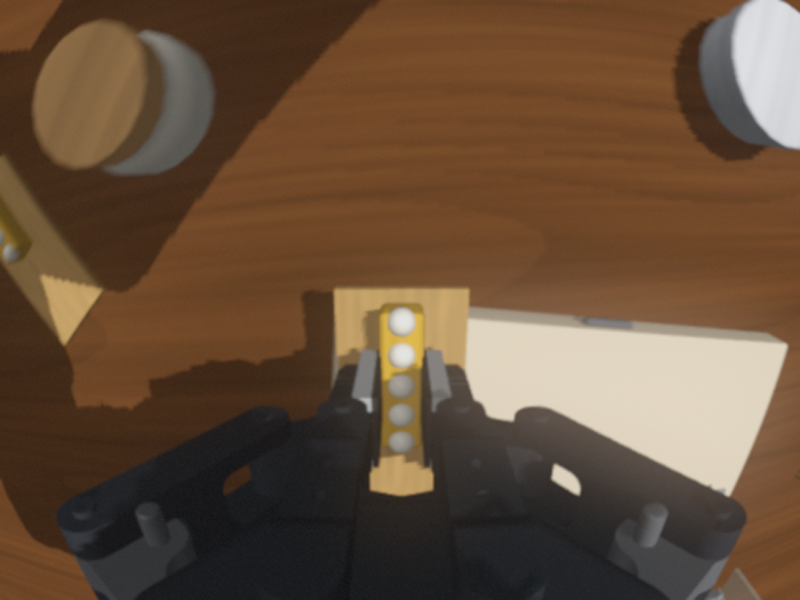

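Call:
{"fn": "move_arm", "kwargs": {"increments": [[0.0018, 0.0099, 0.0007, 0, 0, 0.86, 1], [0.002, 0.0099, 0.0007, 0, 0, 0.86, 1], [0.0021, 0.0099, 0.0007, 0, 0, 0.86, 1], [0.0023, 0.0098, 0.0007, 0, 0, 0.86, 1], [0.0024, 0.0098, 0.0006, 0, 0, 0.86, 1], [0.0026, 0.0097, 0.0006, 0, 0, 0.86, 1], [0, 0, 0.004, 0, 0, 0, 1], [0, 0, 0.004, 0, 0, 0, 1], [0, 0, 0, 0, 0, 0, 1], [0, 0, 0, 0, 0, 0, 1]]}}

```text
clock: 6.4
eef_pos: [0.463, 0.0099, 0.0471]
eef_rot: [0.08, 0.997, -0.0, -0.0]
wrist_force: [0.3, 0.6, -0.9]
opening: 0.0123
```

```bash
python3 wr.py w5 .5883 -.005 .02 .4650 .0155 .02;  python3 plan.py 3 1 .4600 .0163 .0387 170.55
python3 - <<'E'
from h import *
p,d=capture('top'); cv2.imwrite('pics/t5.png',cv2.resize(p[110:250,180:360,::-1],(771,600),interpolation=cv2.INTER_CUBIC))
E
```

```text
412.0 579.0
417.0 356.0
t 6.5 p [0.4631 0.0099 0.0473] F [ 0.3 -0.4  0.1] op 0.0124
[0.0014,0.0019,0.0029,-0,-0,0.09,1],
[0.0014,0.0019,0.0029,-0,-0,0.09,1],
[0.0014,0.0019,0.0029,-0,-0,0.09,1],
# max [0.0014 0.0019 0.0029 0.     0.     0.09  ]
```

View pics/t5.png

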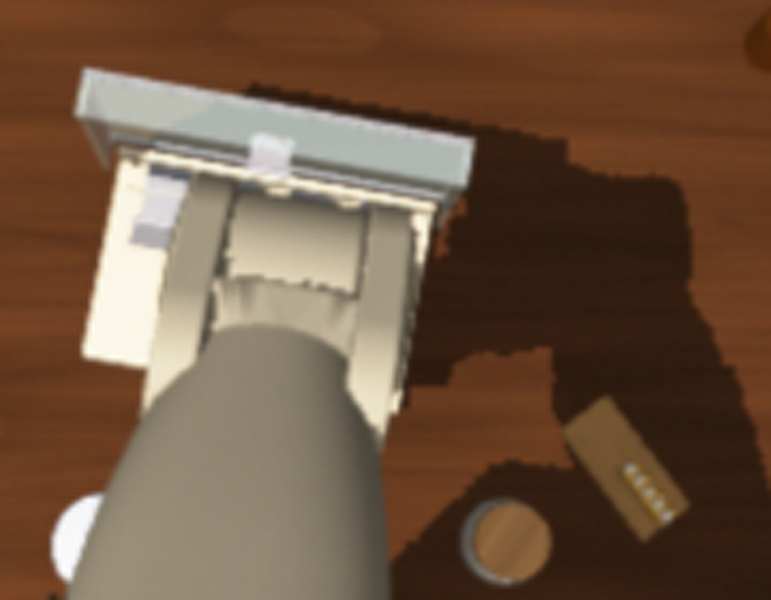

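Run:
```python
from h import *
F=np.array([.46922,.04118]);dd=np.array([.98645,-.1641]);n=np.array([.1641,.98645])
for nm in('scene','top'):
    z=np.load(nm+'0.npz');C=cloud(nm,z['d'])
    q=C.reshape(-1,3); uv=(q[:,:2]-F)@np.c_[dd,n]
    m=(abs(uv[:,1])<.125)&(uv[:,0]>.08)&(uv[:,0]<.25)&(q[:,2]>.055)&(q[:,2]<.3)
    u=uv[m];zz=q[m,2]
    print(nm,m.sum(),'zmax',np.percentile(zz,99))
    for a in np.arange(.05,.23,.02):
        s=(zz>a)&(zz<a+.02)
        if s.sum()>3: print(round(a,2),s.sum(),np.percentile(u[s,0],[2,25,50,75,98]).round(3))
```

```text
scene 2638 zmax 0.20672085739848695
0.05 188 [0.14  0.153 0.155 0.156 0.158]
0.07 292 [0.138 0.153 0.154 0.156 0.158]
0.09 272 [0.14  0.153 0.154 0.155 0.158]
0.11 301 [0.137 0.153 0.154 0.155 0.158]
0.13 308 [0.133 0.152 0.154 0.155 0.157]
0.15 314 [0.134 0.153 0.154 0.155 0.157]
0.17 312 [0.133 0.152 0.153 0.155 0.157]
0.19 651 [0.123 0.136 0.146 0.154 0.157]
top 1396 zmax 0.2075608514888448
0.05 98 [0.135 0.155 0.155 0.156 0.156]
0.07 118 [0.133 0.155 0.155 0.156 0.156]
0.09 43 [0.132 0.146 0.155 0.155 0.156]
0.11 14 [0.132 0.133 0.137 0.142 0.149]
0.13 9 [0.132 0.132 0.134 0.138 0.143]
0.15 9 [0.131 0.132 0.133 0.135 0.139]
0.17 5 [0.131 0.131 0.131 0.131 0.133]
0.19 1100 [0.119 0.135 0.143 0.151 0.158]
```

View pics/w5.png

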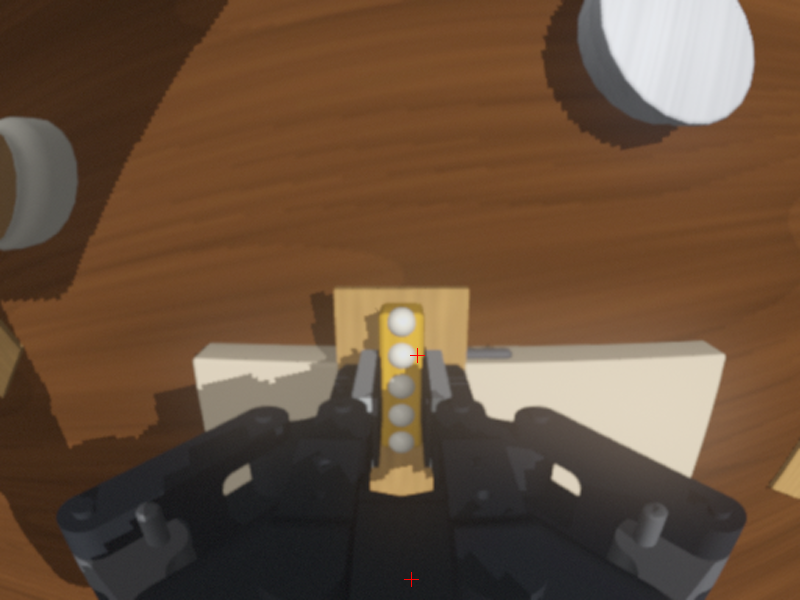

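Run:
```python
from h import *
F=np.array([.46922,.04118]);dd=np.array([.98645,-.1641]);n=np.array([.1641,.98645])
tcp=(bot.get_obs()['eef_pos'][:2]-F)@np.c_[dd,n]; print('tcp',tcp)
for nm in('top','scene'):
    p,D=capture(nm);C=cloud(nm,D); q=C.reshape(-1,3); uv=(q[:,:2]-F)@np.c_[dd,n]-tcp
    for a in np.arange(.1,.5,.03):
        m=(np.abs(uv[:,1])<.1)&(uv[:,0]>-.02)&(uv[:,0]<.119 if a<.22 else uv[:,0]<.2)&(q[:,2]>a)&(q[:,2]<a+.03)
        if m.sum()>10: print(nm,round(a,2),m.sum(),'max u rel tcp',np.percentile(uv[m,0],[90,99]).round(3))
cv2.imwrite('pics/s5.png',cv2.resize(p[120:260,180:360,::-1],(771,600),interpolation=cv2.INTER_CUBIC))
```

```text
tcp [-0.00080492 -0.03176753]
top 0.19 19 max u rel tcp [0.118 0.119]
top 0.49 886 max u rel tcp [0.038 0.044]
scene 0.1 172 max u rel tcp [0.014 0.017]
scene 0.13 157 max u rel tcp [0.015 0.02 ]
scene 0.16 133 max u rel tcp [0.034 0.036]
scene 0.19 198 max u rel tcp [0.035 0.117]
scene 0.22 147 max u rel tcp [0.033 0.036]
scene 0.25 193 max u rel tcp [0.034 0.036]
scene 0.28 160 max u rel tcp [0.042 0.045]
scene 0.31 229 max u rel tcp [0.045 0.048]
scene 0.34 291 max u rel tcp [0.046 0.048]
scene 0.37 303 max u rel tcp [0.041 0.044]
scene 0.4 248 max u rel tcp [0.04  0.043]
scene 0.43 249 max u rel tcp [0.038 0.041]
scene 0.46 377 max u rel tcp [0.044 0.047]
scene 0.49 533 max u rel tcp [0.039 0.044]
```

View pics/s5.png

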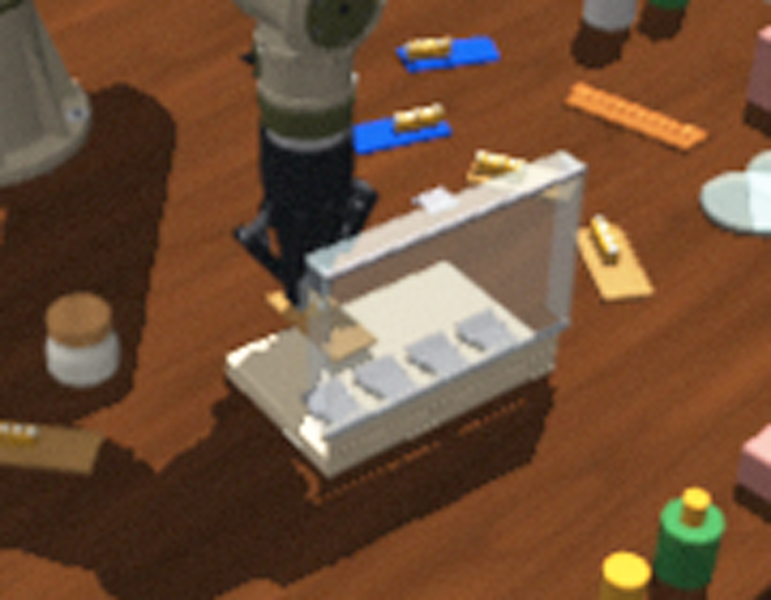

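Call:
{"fn": "move_arm", "kwargs": {"increments": [[0.0014, 0.0019, 0.0025, 0, 0, 0.09, 1], [0.0014, 0.0019, 0.0025, 0, 0, 0.09, 1], [0.0014, 0.0019, 0.0025, 0, 0, 0.09, 1], [0, 0, 0.0006, 0, 0, 0, 1], [0, 0, 0.0006, 0, 0, 0, 1], [0, 0, 0, 0, 0, 0, 1], [0, 0, 0, 0, 0, 0, 1], [-0.005, 0, 0, 0, 0, 0, 1], [-0.005, 0, 0, 0, 0, 0, 1], [0, 0, 0, 0, 0, 0, 1]]}}

```text
clock: 7.6
eef_pos: [0.4712, 0.0147, 0.0389]
eef_rot: [0.082, 0.997, -0.0, 0.001]
wrist_force: [-0.6, 0.4, -0.7]
opening: 0.0125
```

```bash
cat > st.py <<'E'
from h import *
F=np.array([.46922,.04118]);dd=np.array([.98645,-.1641]);n=np.array([.1641,.98645])
o=bot.get_obs();tcp=(o['eef_pos'][:2]-F)@np.c_[dd,n]
f=o['wrist_force']; r=R.from_quat(o['eef_rot']).as_matrix()
print('t',o['clock'].__round__(2),'u',tcp[0].round(4),'before stop',(.125-tcp[0]).round(4),'v',tcp[1].round(4),'z',o['eef_pos'][2].round(4),'Fu',(f[:2]@dd).round(2),'Fv',(f[:2]@n).round(2),'Fz',f[2].round(2),'op',o['opening'].round(4),'yaw',np.degrees(np.arctan2(r[1,0],r[0,0])).round(2),'tilt',np.degrees(np.arccos(-r[2,2])).round(2),'tq',o['wrist_torque'].round(2))
E
python3 st.py
```

```text
Traceback (most recent call last):
  File "st.py", line 5, in <module>
    print('t',o['clock'].__round__(2),'u',tcp[0].round(4),'before stop',(.125-tcp[0]).round(4),'v',tcp[1].round(4),'z',o['eef_pos'][2].round(4),'Fu',(f[:2]@dd).round(2),'Fv',(f[:2]@n).round(2),'Fz',f[2].round(2),'op',o['opening'].round(4),'yaw',np.degrees(np.arctan2(r[1,0],r[0,0])).round(2),'tilt',np.degrees(np.arccos(-r[2,2])).round(2),'tq',o['wrist_torque'].round(2))
                                                                                                                                                                                                                         ^^^^^^^^^^^^^^^^^^
AttributeError: 'float' object has no attribute 'round'
```

Call:
{"fn": "move_arm", "kwargs": {"increments": [[-0.005, 0, 0, 0, 0, 0, 1], [-0.005, 0, 0, 0, 0, 0, 1], [-0.005, 0, 0, 0, 0, 0, 1], [-0.005, 0, 0, 0, 0, 0, 1], [-0.005, 0, 0, 0, 0, 0, 1], [-0.005, 0, 0, 0, 0, 0, 1], [-0.004, 0, 0, 0, 0, 0, 1], [-0.004, 0, 0, 0, 0, 0, 1], [0, 0, 0, 0, 0, 0, 1], [0, 0, 0, 0, 0, 0, 1]]}}

```text
clock: 8.6
eef_pos: [0.5081, 0.0087, 0.0387]
eef_rot: [0.082, 0.997, -0.0, 0.001]
wrist_force: [1.1, -0.3, -4.0]
opening: 0.0125
```

```bash
sed -i "s/o\['opening'\].round(4)/round(float(o['opening']),4)/" st.py; python3 st.py; python3 wr.py w6
python3 - <<'E'
from h import *
p,D=capture('scene');cv2.imwrite('pics/s6.png',cv2.resize(p[150:250,220:340,::-1],(720,600),interpolation=cv2.INTER_CUBIC))
E
```

```text
t 8.6 u 0.0437 before stop 0.0813 v -0.0257 z 0.0387 Fu 1.11 Fv -0.14 Fz -4.01 op 0.0125 yaw 170.57 tilt 0.08 tq [ 0.05  0.01 -0.01]
```

View pics/s6.png

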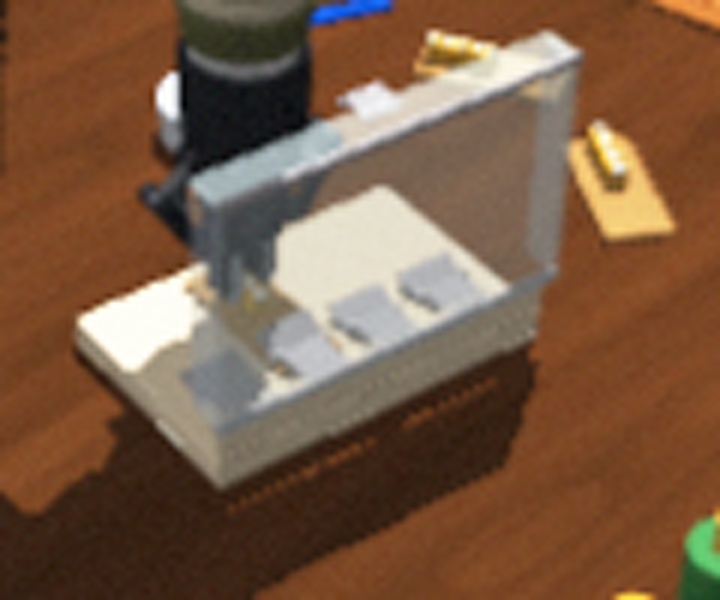

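Call:
{"fn": "move_arm", "kwargs": {"increments": [[-0.004, 0, 0, 0, 0, 0, 1], [-0.003, 0, 0, 0, 0, 0, 1], [-0.002, 0, 0, 0, 0, 0, 1], [-0.001, 0, 0, 0, 0, 0, 1], [-0.001, 0, 0, 0, 0, 0, 1], [-0.001, 0, 0, 0, 0, 0, 1], [0, 0, 0, 0, 0, 0, 1], [0, 0, 0, 0, 0, 0, 1], [0, 0, 0, 0, 0, 0, 1], [0, 0, 0, 0, 0, 0, 1]]}}

```text
clock: 9.7
eef_pos: [0.5192, 0.0068, 0.0388]
eef_rot: [0.082, 0.997, -0.0, 0.0]
wrist_force: [-0.5, 0.3, -2.2]
opening: 0.0125
```

```bash
python3 st.py
```

```text
t 9.7 u 0.055 before stop 0.07 v -0.0257 z 0.0388 Fu -0.52 Fv 0.18 Fz -2.23 op 0.0125 yaw 170.58 tilt 0.03 tq [ 0.07  0.27 -0.01]
```

Call:
{"fn": "move_arm", "kwargs": {"increments": [[-0.001, 0, 0, 0, 0, 0, 1], [-0.001, 0, 0, 0, 0, 0, 1], [-0.001, 0, 0, 0, 0, 0, 1], [0, 0, 0, 0, 0, 0, 1], [0, 0, 0, 0, 0, 0, 1], [0, 0, 0, 0, 0, 0, 1], [0, 0, 0, 0, 0, 0, 1], [0, 0, 0, 0, 0, 0, 1], [0, 0, 0, 0, 0, 0, 1], [0, 0, 0, 0, 0, 0, 1]]}}

```text
clock: 10.7
eef_pos: [0.5203, 0.0067, 0.0384]
eef_rot: [0.082, 0.997, 0.0, -0.002]
wrist_force: [-4.9, 1.5, 0.3]
opening: 0.0126
```

```bash
python3 st.py
```

```text
t 10.7 u 0.0561 before stop 0.0689 v -0.0257 z 0.0384 Fu -5.06 Fv 0.67 Fz 0.26 op 0.0126 yaw 170.58 tilt 0.17 tq [ 0.22  1.1  -0.01]
```

Call:
{"fn": "move_arm", "kwargs": {"increments": [[-0.001, 0, 0, 0, 0, 0, 1], [-0.001, 0, 0, 0, 0, 0, 1], [-0.001, 0, 0, 0, 0, 0, 1], [0, 0, 0, 0, 0, 0, 1], [0, 0, 0, 0, 0, 0, 1], [0, 0, 0, 0, 0, 0, 1], [0, 0, 0, 0, 0, 0, 1], [0, 0, 0, 0, 0, 0, 1], [0, 0, 0, 0, 0, 0, 1], [0, 0, 0, 0, 0, 0, 1]]}}

```text
clock: 11.7
eef_pos: [0.5204, 0.0067, 0.0382]
eef_rot: [0.082, 0.997, 0.0, -0.004]
wrist_force: [-13.5, 2.1, 7.0]
opening: 0.0126
```

```bash
python3 st.py;python3 wr.py w7
python3 - <<'E'
from h import *
p,D=capture('scene');cv2.imwrite('pics/s7.png',cv2.resize(p[150:250,220:340,::-1],(720,600),interpolation=cv2.INTER_CUBIC))
E
```

```text
t 11.7 u 0.0561 before stop 0.0689 v -0.0256 z 0.0382 Fu -13.66 Fv -0.14 Fz 6.99 op 0.0126 yaw 170.59 tilt 0.47 tq [ 0.43  2.46 -0.06]
```

View pics/w7.png

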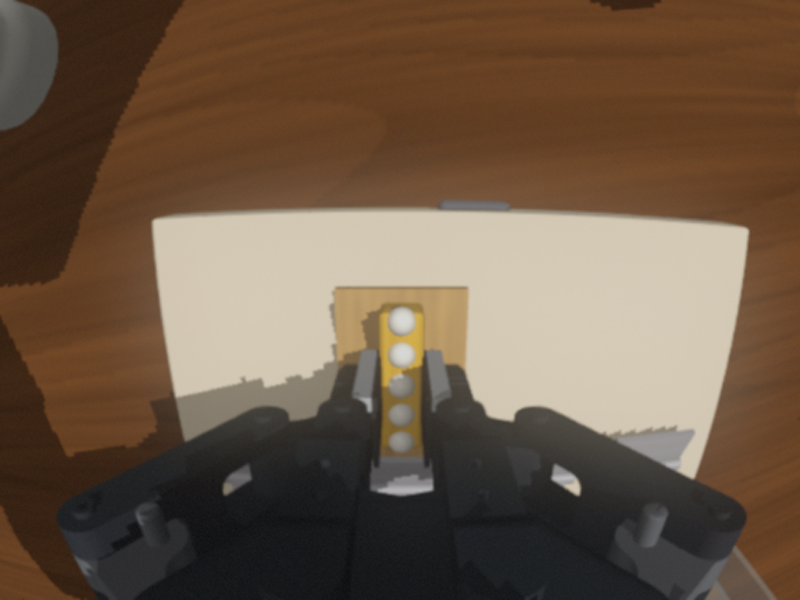

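Call:
{"fn": "move_arm", "kwargs": {"increments": [[0.002, 0, 0, 0, 0, 0, 1], [0.002, 0, 0, 0, 0, 0, 1], [0.0005, 0, 0, 0, 0, 0, 1], [0, 0, 0, 0, 0, 0, -0.1], [0, 0, 0, 0, 0, 0, -0.1], [0, 0, 0, 0, 0, 0, -0.1], [0, 0, 0, 0, 0, 0, -0.1], [0, 0, -0.015, 0, 0, 0, -0.1], [0.005, 0, -0.03, 0, 0, 0, -0.1], [0.02, 0, -0.035, 0, 0, 0, -0.1]]}}

```text
clock: 12.8
eef_pos: [0.4968, 0.0104, 0.119]
eef_rot: [0.082, 0.997, -0.0, 0.0]
wrist_force: [-0.5, 0.2, -0.2]
opening: 0.047
```

```bash
python3 st.py;python3 wr.py w8; python3 plan.py 10 -0.1 .40 -.255 .13 217.3; python3 meas.py
python3 - <<'E'
from h import *
p,D=capture('scene');cv2.imwrite('pics/s8.png',cv2.resize(p[150:250,220:340,::-1],(720,600),interpolation=cv2.INTER_CUBIC))
E
```

```text
t 12.8 u 0.0323 before stop 0.0927 v -0.0259 z 0.119 Fu -0.49 Fv 0.12 Fz -0.24 op 0.047 yaw 170.55 tilt 0.02 tq [ 0.03 -0.02 -0.04]
t 12.8 p [0.4955 0.011  0.1245] F [-3.   1.9  3.8] op 0.0471
[0.0051,-0.0278,-0.0006,-0.01,0.02,-4.67,-0.1],
[0.0073,-0.0273,-0.0006,-0.01,0.02,-4.67,-0.1],
[0.0095,-0.0266,-0.0006,-0.01,0.02,-4.67,-0.1],
[0.0117,-0.0257,-0.0006,-0.01,0.02,-4.67,-0.1],
[0.0137,-0.0247,-0.0006,-0.01,0.02,-4.67,-0.1],
[0.0157,-0.0235,-0.0006,-0.01,0.02,-4.67,-0.1],
[0.0175,-0.0222,-0.0006,-0.01,0.02,-4.67,-0.1],
[0.0193,-0.0207,-0.0006,-0.01,0.02,-4.67,-0.1],
[0.0209,-0.019,-0.0006,-0.01,0.02,-4.67,-0.1],
[0.0224,-0.0173,-0.0006,-0.01,0.02,-4.67,-0.1],
# max [2.24e-02 2.78e-02 6.00e-04 1.00e-02 2.00e-02 4.67e+00]
grip [0.5617 0.2884] yaw -34.1 LxS 0.1002 0.0446 [252. 256.]
grip [0.4192 0.3094] yaw 24.9 LxS 0.1007 0.0445 [227. 326.]
grip [ 0.397  -0.2534] yaw 37.6 LxS 0.1007 0.0449 [508. 342.]
```

View pics/w8.png

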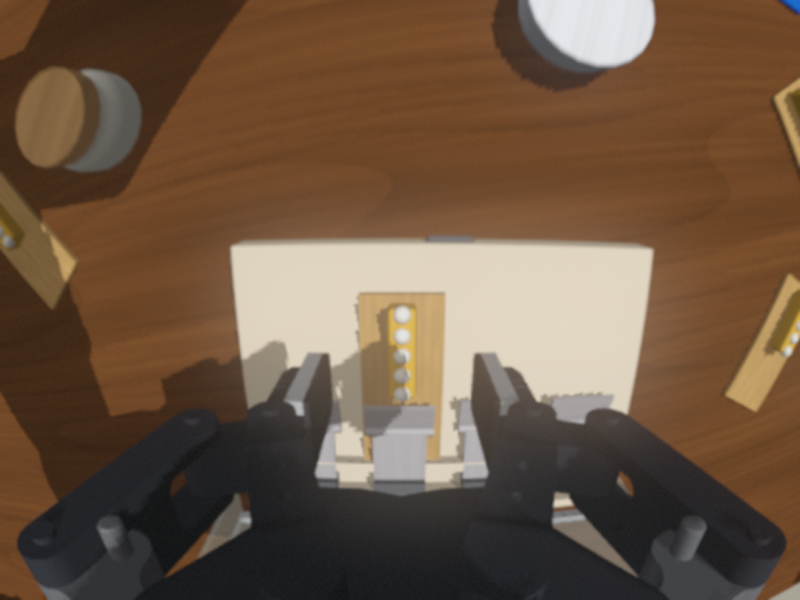

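View pics/s8.png

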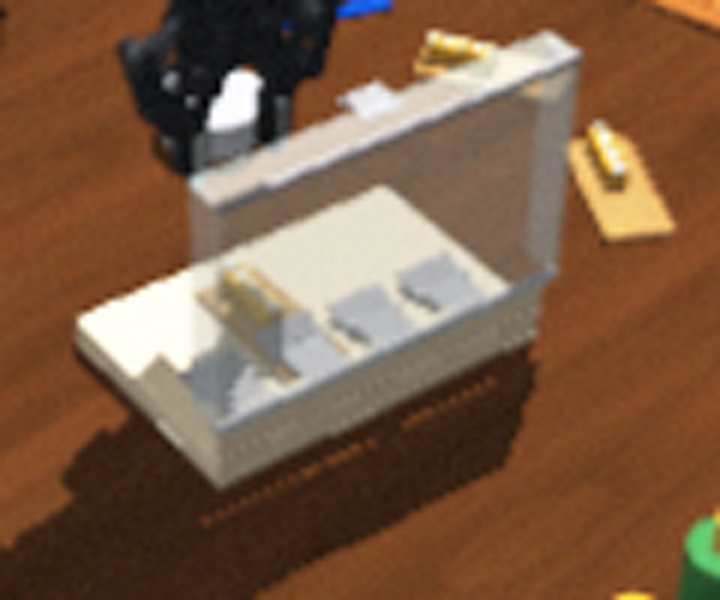

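Call:
{"fn": "move_arm", "kwargs": {"increments": [[0.0051, -0.0278, 0, 0, 0, -4.7, -0.1], [0.0073, -0.0273, 0, 0, 0, -4.7, -0.1], [0.0095, -0.0266, 0, 0, 0, -4.7, -0.1], [0.0117, -0.0257, 0, 0, 0, -4.7, -0.1], [0.0137, -0.0247, 0, 0, 0, -4.7, -0.1], [0.0157, -0.0235, 0, 0, 0, -4.7, -0.1], [0.0175, -0.0222, 0, 0, 0, -4.7, -0.1], [0.0193, -0.0207, 0, 0, 0, -4.7, -0.1], [0.0209, -0.019, 0, 0, 0, -4.7, -0.1], [0.0224, -0.0173, 0, 0, 0, -4.7, -0.1]]}}

```text
clock: 13.95
eef_pos: [0.4004, -0.2566, 0.1176]
eef_rot: [-0.324, 0.946, 0.0, -0.0]
wrist_force: [-0.4, -0.1, 0.1]
opening: 0.047
```

```bash
python3 wr.py w9 .397 -.2534 .018; python3 plan.py 7 -0.1 .397 -.2534 .027 217.5
```

```text
412.0 300.0
t 14.0 p [ 0.4    -0.2604  0.1178] F [ 0.  -4.4 -0. ] op 0.0474
[-0.0003,0.0011,0.013,-0.02,-0.02,0.04,-0.1],
[-0.0003,0.0011,0.013,-0.02,-0.02,0.04,-0.1],
[-0.0003,0.0011,0.013,-0.02,-0.02,0.04,-0.1],
[-0.0003,0.0011,0.013,-0.02,-0.02,0.04,-0.1],
[-0.0003,0.0011,0.013,-0.02,-0.02,0.04,-0.1],
[-0.0003,0.0011,0.013,-0.02,-0.02,0.04,-0.1],
[-0.0003,0.0011,0.013,-0.02,-0.02,0.04,-0.1],
# max [0.0003 0.0011 0.013  0.02   0.02   0.04  ]
```

View pics/w9.png

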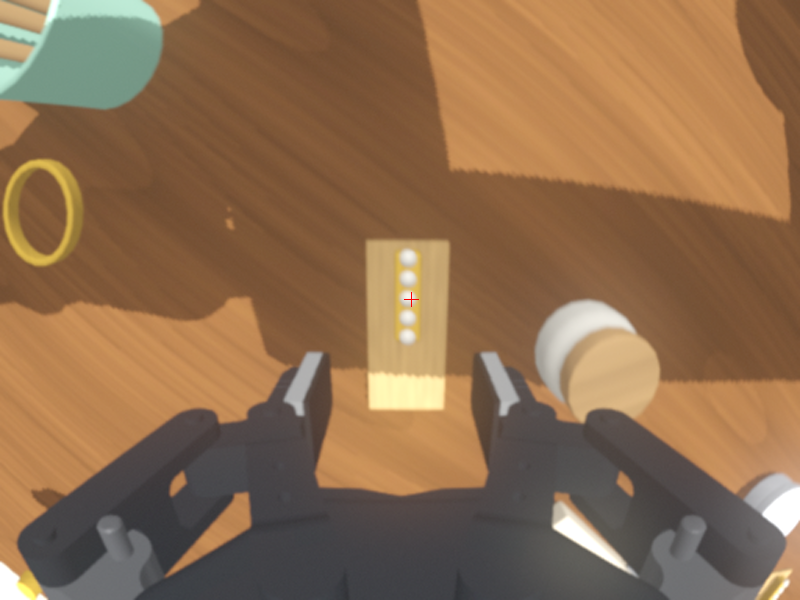

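Call:
{"fn": "move_arm", "kwargs": {"increments": [[0, 0.0007, 0.013, 0, 0, 0, -0.1], [0, 0.0007, 0.013, 0, 0, 0, -0.1], [0, 0.0007, 0.013, 0, 0, 0, -0.1], [0, 0.0007, 0.013, 0, 0, 0, -0.1], [0, 0.0007, 0.013, 0, 0, 0, -0.1], [0, 0, 0.013, 0, 0, 0, -0.1], [0, 0, 0.013, 0, 0, 0, -0.1], [0, 0, 0, 0, 0, 0, -0.1], [0, 0, 0, 0, 0, 0, -0.1], [0, 0, 0, 0, 0, 0, -0.1]]}}

```text
clock: 15.0
eef_pos: [0.3992, -0.253, 0.028]
eef_rot: [-0.322, 0.947, -0.0, 0.0]
wrist_force: [-0.6, -0.8, 0.1]
opening: 0.0468
```

```bash
python3 wr.py w10 .397 -.2534 .018; python3 plan.py 3 -0.1 .397 -.2534 .018 217.5
```

```text
407.0 368.0
t 15.1 p [ 0.3993 -0.2531  0.0282] F [ 0.6 -0.3  0.3] op 0.0469
[0.0007,0.0004,0.0034,-0.02,0,0.02,-0.1],
[0.0007,0.0004,0.0034,-0.02,0,0.02,-0.1],
[0.0007,0.0004,0.0034,-0.02,0,0.02,-0.1],
# max [0.0007 0.0004 0.0034 0.02   0.     0.02  ]
```

View pics/w10.png

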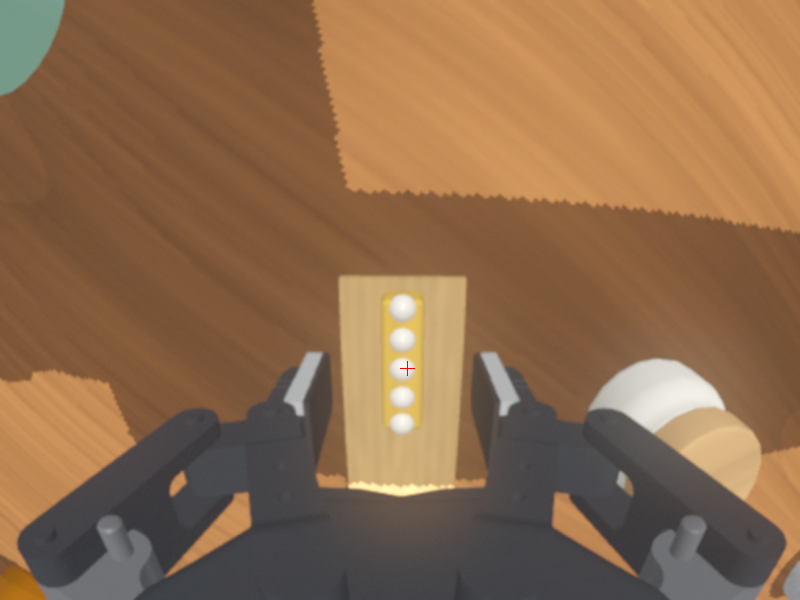

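Call:
{"fn": "move_arm", "kwargs": {"increments": [[0.0007, 0, 0.0034, 0, 0, 0, -0.1], [0.0007, 0, 0.0034, 0, 0, 0, -0.1], [0.0007, 0, 0.0034, 0, 0, 0, -0.1], [0, 0, 0, 0, 0, 0, -0.1], [0, 0, 0, 0, 0, 0, 1], [0, 0, 0, 0, 0, 0, 1], [0, 0, 0, 0, 0, 0, 1], [0, 0, 0, 0, 0, 0, 1], [0, 0, 0, 0, 0, 0, 1], [0, 0, 0, 0, 0, 0, 1]]}}

```text
clock: 16.05
eef_pos: [0.3974, -0.2542, 0.0178]
eef_rot: [-0.322, 0.947, -0.0, 0.0]
wrist_force: [-0.7, 0.6, 4.2]
opening: 0.0123
```

```bash
python3 st.py; python3 plan.py 2 1 .402 -.25 .055 217.3 4 1 .44 -.16 .06 195 4 1 .4496 -.0341 .06 172 |grep -v max
```

```text
t 16.05 u -0.0224 before stop 0.1474 v -0.3032 z 0.0178 Fu -0.78 Fv 0.47 Fz 4.17 op 0.0123 yaw -142.42 tilt 0.05 tq [ 0.08  0.03 -0.02]
t 16.1 p [ 0.3974 -0.2542  0.0178] F [-0.7  0.6  4.2] op 0.0123
[-0.0031,0.0003,-0.0186,-0.02,0,0.14,1],
[-0.0031,0.0003,-0.0186,-0.02,0,0.14,1],
[-0.0212,0.0121,-0.0012,0,0,5.58,1],
[-0.0199,0.0141,-0.0012,0,0,5.58,1],
[-0.0184,0.016,-0.0012,0,0,5.58,1],
[-0.0168,0.0177,-0.0012,0,0,5.58,1],
[-0.0105,0.0298,0,0,0,5.75,1],
[-0.0074,0.0307,0,0,0,5.75,1],
[-0.0043,0.0313,0,0,0,5.75,1],
[-0.0012,0.0315,0,0,0,5.75,1],
```

Call:
{"fn": "move_arm", "kwargs": {"increments": [[-0.0031, 0, -0.0186, 0, 0, 0.14, 1], [-0.0031, 0, -0.0186, 0, 0, 0.14, 1], [-0.0212, 0.0121, -0.0012, 0, 0, 5.58, 1], [-0.0199, 0.0141, -0.0012, 0, 0, 5.58, 1], [-0.0184, 0.016, -0.0012, 0, 0, 5.58, 1], [-0.0168, 0.0177, -0.0012, 0, 0, 5.58, 1], [-0.0105, 0.0298, 0, 0, 0, 5.75, 1], [-0.0074, 0.0307, 0, 0, 0, 5.75, 1], [-0.0043, 0.0313, 0, 0, 0, 5.75, 1], [-0.0012, 0.0315, 0, 0, 0, 5.75, 1]]}}

```text
clock: 17.05
eef_pos: [0.4495, -0.0331, 0.0592]
eef_rot: [0.072, 0.997, 0.0, -0.0]
wrist_force: [0.2, 0.1, -0.5]
opening: 0.0126
```

```bash
python3 wr.py w11;python3 st.py; python3 plan.py 2 1 .4496 -.0341 .055 170.55 2 1 .4496 -.0341 .0475 170.55 |grep -v max
```

```text
t 17.1 u -0.0085 before stop 0.1335 v -0.073 z 0.0591 Fu -2.26 Fv 3.88 Fz -0.99 op 0.0125 yaw 171.65 tilt 0.2 tq [ 0.22  0.08 -0.  ]
t 17.1 p [ 0.4488 -0.0294  0.0591] F [-1.6  4.2 -1. ] op 0.0125
[-0.0007,-0.0023,0.0021,0.09,-0.04,0.55,1],
[-0.0007,-0.0023,0.0021,0.09,-0.04,0.55,1],
[0,0,0.0038,0,0,0,1],
[0,0,0.0038,0,0,0,1],
```

View pics/w11.png

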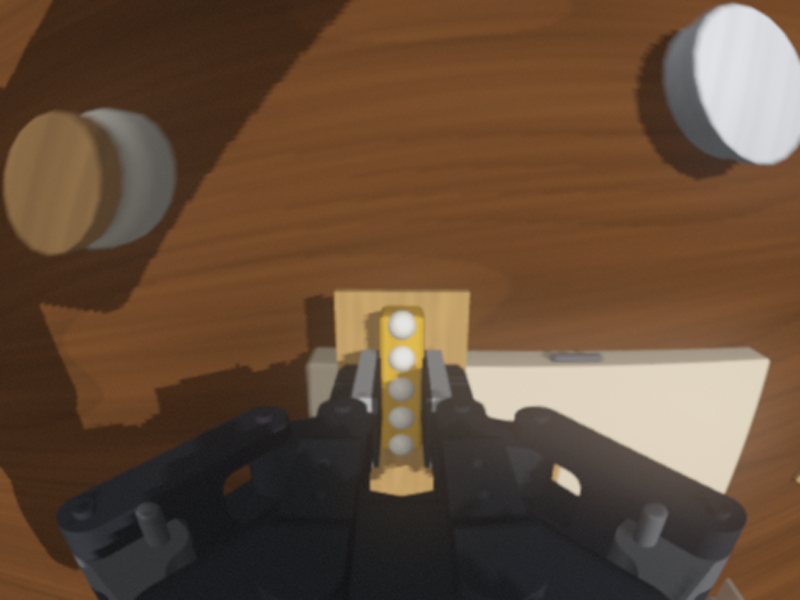

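Call:
{"fn": "move_arm", "kwargs": {"increments": [[0, 0, 0.004, 0, 0, 0.7, 1], [0, 0, 0.004, 0, 0, 0.7, 1], [0, 0, 0.004, 0, 0, 0, 1], [0, 0, 0.003, 0, 0, 0, 1], [0, 0, 0, 0, 0, 0, 1], [0, 0, 0, 0, 0, 0, 1], [0, 0, 0, 0, 0, 0, 1], [0, 0, 0, 0, 0, 0, 1], [0, 0, 0, 0, 0, 0, 1], [0, 0, 0, 0, 0, 0, 1]]}}

```text
clock: 18.1
eef_pos: [0.4499, -0.0345, 0.0446]
eef_rot: [0.082, 0.997, -0.0, 0.0]
wrist_force: [-0.2, 0.2, -1.4]
opening: 0.0125
```

```bash
python3 st.py; python3 plan.py 4 1 .4515 -.0350 .0386 170.55 6 1 .500 -.0431 .0386 170.55
```

```text
t 18.1 u -0.0067 before stop 0.1317 v -0.0778 z 0.0446 Fu -0.18 Fv 0.17 Fz -1.37 op 0.0125 yaw 170.58 tilt 0.03 tq [ 0.03  0.01 -0.06]
t 18.1 p [ 0.4499 -0.0345  0.0446] F [-0.2  0.2 -1.4] op 0.0125
[-0.0004,-0.0001,0.0015,-0,0.01,0.01,1],
[-0.0004,-0.0001,0.0015,-0,0.01,0.01,1],
[-0.0004,-0.0001,0.0015,-0,0.01,0.01,1],
[-0.0004,-0.0001,0.0015,-0,0.01,0.01,1],
# max [0.0004 0.0001 0.0015 0.     0.01   0.01  ]
[-0.0082,-0,0,0,0,0,1],
[-0.0082,-0,0,0,0,0,1],
[-0.0082,-0,0,0,0,0,1],
[-0.0082,-0,0,0,0,0,1],
[-0.0082,-0,0,0,0,0,1],
[-0.0082,-0,0,0,0,0,1],
# max [0.0082 0.     0.     0.     0.     0.    ]
```

Call:
{"fn": "move_arm", "kwargs": {"increments": [[0, 0, 0.0016, 0, 0, 0, 1], [0, 0, 0.0016, 0, 0, 0, 1], [0, 0, 0.0016, 0, 0, 0, 1], [0, 0, 0.0013, 0, 0, 0, 1], [-0.006, 0, 0, 0, 0, 0, 1], [-0.007, 0, 0, 0, 0, 0, 1], [-0.007, 0, 0, 0, 0, 0, 1], [-0.007, 0, 0, 0, 0, 0, 1], [-0.007, 0, 0, 0, 0, 0, 1], [-0.006, 0, 0, 0, 0, 0, 1]]}}

```text
clock: 19.1
eef_pos: [0.4883, -0.0408, 0.0378]
eef_rot: [0.082, 0.997, 0.0, -0.002]
wrist_force: [-5.2, 1.6, 1.4]
opening: 0.0125
```

```bash
python3 st.py
```

```text
t 19.1 u 0.0322 before stop 0.0928 v -0.0777 z 0.0378 Fu -5.36 Fv 0.7 Fz 1.42 op 0.0125 yaw 170.58 tilt 0.18 tq [ 0.19  1.   -0.03]
```

Call:
{"fn": "move_arm", "kwargs": {"increments": [[-0.004, 0, -0.0005, 0, 0, 0, 1], [-0.004, 0, 0, 0, 0, 0, 1], [-0.004, 0, 0, 0, 0, 0, 1], [-0.004, 0, 0, 0, 0, 0, 1], [-0.003, 0, 0, 0, 0, 0, 1], [-0.002, 0, 0, 0, 0, 0, 1], [-0.002, 0, 0, 0, 0, 0, 1], [-0.001, 0, 0, 0, 0, 0, 1], [0, 0, 0, 0, 0, 0, 1], [0, 0, 0, 0, 0, 0, 1]]}}

```text
clock: 20.1
eef_pos: [0.511, -0.0446, 0.0386]
eef_rot: [0.082, 0.997, -0.0, -0.002]
wrist_force: [-5.6, 0.3, -0.1]
opening: 0.0122
```

```bash
python3 st.py
```

```text
t 20.1 u 0.0553 before stop 0.0697 v -0.0778 z 0.0386 Fu -5.59 Fv -0.67 Fz -0.12 op 0.0122 yaw 170.57 tilt 0.2 tq [0.07 1.18 0.04]
```

Call:
{"fn": "move_arm", "kwargs": {"increments": [[-0.001, 0, 0, 0, 0, 0, 1], [-0.001, 0, 0, 0, 0, 0, 1], [-0.001, 0, 0, 0, 0, 0, 1], [0, 0, 0, 0, 0, 0, 1], [0, 0, 0, 0, 0, 0, 1], [0, 0, 0, 0, 0, 0, 1], [0, 0, 0, 0, 0, 0, 1], [0, 0, 0, 0, 0, 0, 1], [0, 0, 0, 0, 0, 0, 1], [0, 0, 0, 0, 0, 0, 1]]}}

```text
clock: 21.1
eef_pos: [0.511, -0.0446, 0.038]
eef_rot: [0.082, 0.997, 0.0, -0.004]
wrist_force: [-12.4, 0.7, 3.8]
opening: 0.0121
```

```bash
python3 st.py;python3 wr.py w12
```

```text
t 21.1 u 0.0553 before stop 0.0697 v -0.0777 z 0.038 Fu -12.39 Fv -1.36 Fz 3.84 op 0.0121 yaw 170.57 tilt 0.5 tq [ 0.14  2.35 -0.07]
```

View pics/w12.png

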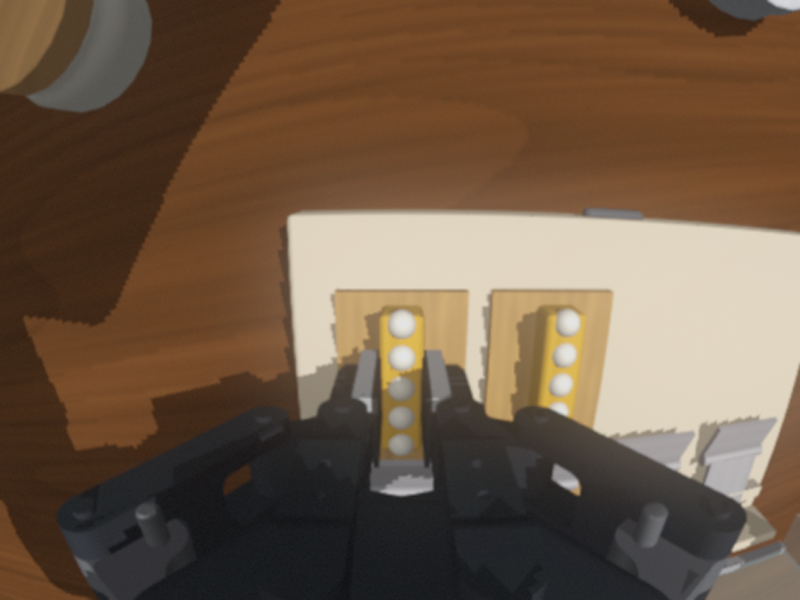

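Call:
{"fn": "move_arm", "kwargs": {"increments": [[0.002, 0, 0, 0, 0, 0, 1], [0.002, 0, 0, 0, 0, 0, 1], [0, 0, 0, 0, 0, 0, 1], [0, 0, 0, 0, 0, 0, -0.1], [0, 0, 0, 0, 0, 0, -0.1], [0, 0, 0, 0, 0, 0, -0.1], [0, 0, 0, 0, 0, 0, -0.1], [0, 0, -0.015, 0, 0, 0, -0.1], [0.005, 0, -0.03, 0, 0, 0, -0.1], [0.02, 0, -0.035, 0, 0, 0, -0.1]]}}

```text
clock: 22.15
eef_pos: [0.4883, -0.041, 0.1193]
eef_rot: [0.082, 0.997, -0.0, 0.0]
wrist_force: [0.7, -0.1, 0.9]
opening: 0.0471
```

```bash
python3 st.py; python3 plan.py 10 -0.1 .42 .305 .13 204.9; python3 meas.py
python3 - <<'E'
from h import *
p,D=capture('scene');cv2.imwrite('pics/s13.png',cv2.resize(p[150:250,220:340,::-1],(720,600),interpolation=cv2.INTER_CUBIC))
E
```

```text
t 22.15 u 0.0323 before stop 0.0927 v -0.078 z 0.1193 Fu 0.75 Fv 0.0 Fz 0.88 op 0.0471 yaw 170.57 tilt 0.04 tq [-0.    0.01  0.01]
t 22.1 p [ 0.4883 -0.041   0.1193] F [ 0.7 -0.1  0.9] op 0.0471
[0.0124,0.033,-0.0011,-0,0,-3.43,-0.1],
[0.0104,0.0337,-0.0011,-0,0,-3.43,-0.1],
[0.0084,0.0343,-0.0011,-0,0,-3.43,-0.1],
[0.0063,0.0347,-0.0011,-0,0,-3.43,-0.1],
[0.0042,0.035,-0.0011,-0,0,-3.43,-0.1],
[0.0021,0.0352,-0.0011,-0,0,-3.43,-0.1],
[-0,0.0353,-0.0011,-0,0,-3.43,-0.1],
[-0.0021,0.0352,-0.0011,-0,0,-3.43,-0.1],
[-0.0042,0.035,-0.0011,-0,0,-3.43,-0.1],
[-0.0063,0.0347,-0.0011,-0,0,-3.43,-0.1],
# max [1.24e-02 3.53e-02 1.10e-03 0.00e+00 0.00e+00 3.43e+00]
grip [0.5616 0.2884] yaw -34.2 LxS 0.1002 0.0446 [252. 256.]
grip [0.4192 0.3094] yaw 24.9 LxS 0.1006 0.0445 [227. 326.]
```

View pics/s13.png

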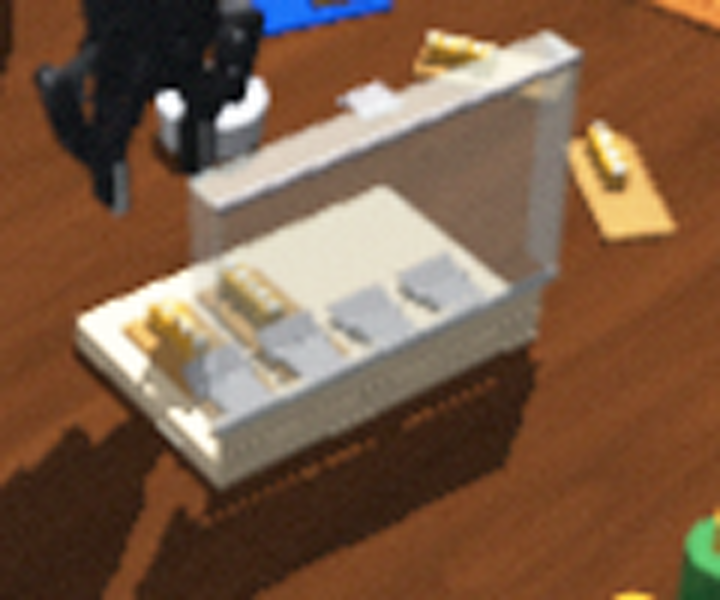

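Lanes 3 and 4 are filled. Next is card B on the left, still at its measured place.

Call:
{"fn": "move_arm", "kwargs": {"increments": [[0.0124, 0.033, -0.0011, 0, 0, -3.43, -0.1], [0.0104, 0.0337, -0.0011, 0, 0, -3.43, -0.1], [0.0084, 0.0343, -0.0011, 0, 0, -3.43, -0.1], [0.0063, 0.0347, -0.0011, 0, 0, -3.43, -0.1], [0.0042, 0.035, -0.0011, 0, 0, -3.43, -0.1], [0.0021, 0.0352, -0.0011, 0, 0, -3.43, -0.1], [0, 0.0353, -0.0011, 0, 0, -3.43, -0.1], [-0.0021, 0.0352, -0.0011, 0, 0, -3.43, -0.1], [-0.0042, 0.035, -0.0011, 0, 0, -3.43, -0.1], [-0.0063, 0.0347, -0.0011, 0, 0, -3.43, -0.1]]}}

```text
clock: 23.25
eef_pos: [0.4188, 0.3069, 0.1294]
eef_rot: [-0.217, 0.976, -0.0, 0.0]
wrist_force: [0.9, 0.2, -0.8]
opening: 0.0469
```

```bash
python3 wr.py w14 .4192 .3094 .018; python3 st.py
```

```text
406.0 297.0
t 23.3 u -0.0946 before stop 0.2196 v 0.2581 z 0.1298 Fu 0.02 Fv 4.03 Fz 0.4 op 0.0467 yaw -154.64 tilt 0.23 tq [ 0.22 -0.05  0.03]
```

View pics/w14.png

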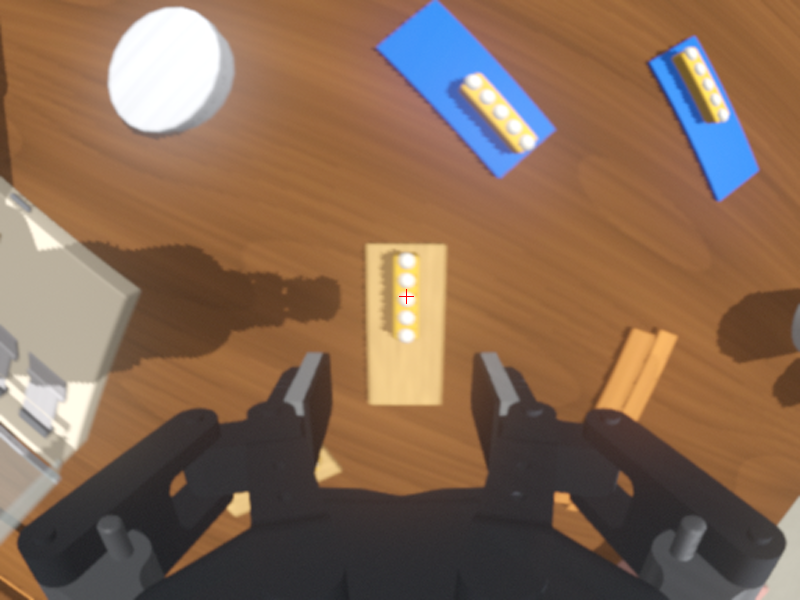

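Call:
{"fn": "move_arm", "kwargs": {"increments": [[0, 0.0011, 0.0127, 0, 0, 0, -0.1], [0, 0.0011, 0.0127, 0, 0, 0, -0.1], [0, 0.0011, 0.0127, 0, 0, 0, -0.1], [-0.001, 0.0011, 0.0127, 0, 0, 0, -0.1], [0, 0, 0.0127, 0, 0, 0, -0.1], [0, 0, 0.0127, 0, 0, 0, -0.1], [0, 0, 0.0127, 0, 0, 0, -0.1], [0, 0, 0.0127, 0, 0, 0, -0.1], [0, 0, 0, 0, 0, 0, -0.1], [0, 0, 0, 0, 0, 0, -0.1]]}}

```text
clock: 24.3
eef_pos: [0.4179, 0.3096, 0.0279]
eef_rot: [-0.215, 0.977, -0.0, -0.0]
wrist_force: [0.1, 1.0, -0.1]
opening: 0.0473
```

```bash
python3 wr.py w15 .4192 .3094 .018; python3 plan.py 3 -0.1 .4192 .3094 .018 204.9
```

```text
401.0 376.0
t 24.4 p [0.4183 0.3099 0.0284] F [0.3 0.1 0.3] op 0.0468
[-0.0002,-0.0003,0.0035,-0,0.01,-0.01,-0.1],
[-0.0002,-0.0003,0.0035,-0,0.01,-0.01,-0.1],
[-0.0002,-0.0003,0.0035,-0,0.01,-0.01,-0.1],
# max [0.0002 0.0003 0.0035 0.     0.01   0.01  ]
```

View pics/w15.png

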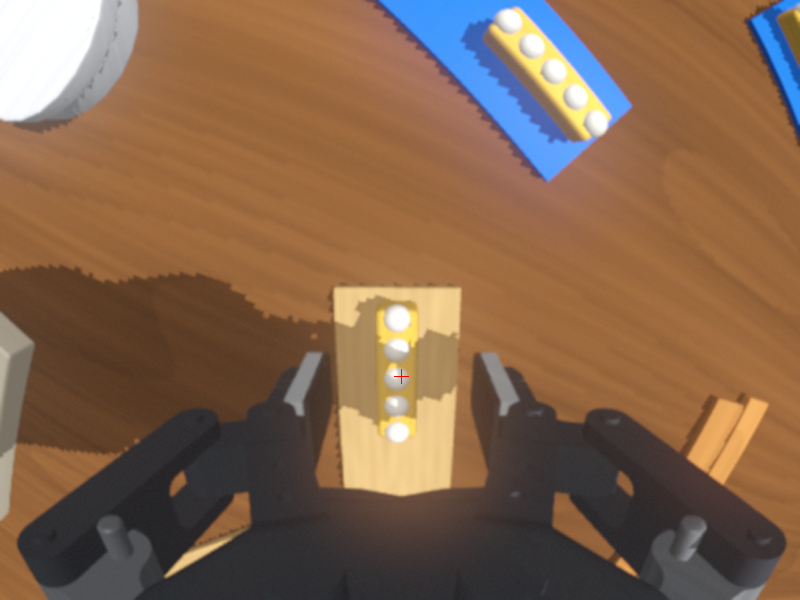

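Call:
{"fn": "move_arm", "kwargs": {"increments": [[0, -0.0003, 0.0035, 0, 0, 0, -0.1], [0, -0.0003, 0.0035, 0, 0, 0, -0.1], [0, -0.0002, 0.0035, 0, 0, 0, -0.1], [0, 0, 0, 0, 0, 0, -0.1], [0, 0, 0, 0, 0, 0, 1], [0, 0, 0, 0, 0, 0, 1], [0, 0, 0, 0, 0, 0, 1], [0, 0, 0, 0, 0, 0, 1], [0, 0, 0, 0, 0, 0, 1], [0, 0, 0, 0, 0, 0, 1]]}}

```text
clock: 25.35
eef_pos: [0.4186, 0.3092, 0.018]
eef_rot: [-0.215, 0.977, -0.0, 0.0]
wrist_force: [-0.2, 0.6, 3.6]
opening: 0.0123
```

```bash
python3 st.py; python3 plan.py 2 1 .42 .305 .055 204.9 8 1 .4660 .0682 .06 173 |grep -v max
```

```text
t 25.35 u -0.0939 before stop 0.2189 v 0.256 z 0.018 Fu -0.27 Fv 0.53 Fz 3.63 op 0.0123 yaw -155.12 tilt 0.04 tq [-0.06  0.05 -0.03]
t 25.4 p [0.4186 0.3092 0.018 ] F [-0.2  0.6  3.6] op 0.0123
[0.0002,-0.0022,-0.0185,-0,0.02,-0.01,1],
[0.0002,-0.0022,-0.0185,-0,0.02,-0.01,1],
[0.0072,-0.0293,-0.0006,0,0,3.99,1],
[0.0052,-0.0297,-0.0006,0,0,3.99,1],
[0.0031,-0.03,-0.0006,0,0,3.99,1],
[0.001,-0.0301,-0.0006,0,0,3.99,1],
[-0.0011,-0.0301,-0.0006,0,0,3.99,1],
[-0.0032,-0.03,-0.0006,0,0,3.99,1],
[-0.0052,-0.0297,-0.0006,0,0,3.99,1],
[-0.0073,-0.0293,-0.0006,0,0,3.99,1],
```

Call:
{"fn": "move_arm", "kwargs": {"increments": [[0, -0.0022, -0.0185, 0, 0, 0, 1], [0, -0.0022, -0.0185, 0, 0, 0, 1], [0.0072, -0.0293, -0.0006, 0, 0, 4, 1], [0.0052, -0.0297, -0.0006, 0, 0, 4, 1], [0.0031, -0.03, -0.0006, 0, 0, 4, 1], [0.001, -0.0301, -0.0006, 0, 0, 4, 1], [-0.0011, -0.0301, -0.0006, 0, 0, 4, 1], [-0.0032, -0.03, -0.0006, 0, 0, 4, 1], [-0.0052, -0.0297, -0.0006, 0, 0, 4, 1], [-0.0073, -0.0293, -0.0006, 0, 0, 4, 1]]}}

```text
clock: 26.35
eef_pos: [0.4659, 0.067, 0.0594]
eef_rot: [0.064, 0.998, -0.0, -0.0]
wrist_force: [0.1, -0.4, -0.5]
opening: 0.0125
```

Call:
{"fn": "move_arm", "kwargs": {"increments": [[0, 0, 0.004, 0, 0, 1.2, 1], [0, 0, 0.004, 0, 0, 1.2, 1], [0, 0, 0.004, 0, 0, 0, 1], [0, 0, 0.003, 0, 0, 0, 1], [0, 0, 0, 0, 0, 0, 1], [0, 0, 0, 0, 0, 0, 1], [0, 0, 0, 0, 0, 0, 1], [0, 0, 0, 0, 0, 0, 1], [0, 0, 0, 0, 0, 0, 1], [0, 0, 0, 0, 0, 0, 1]]}}

```text
clock: 27.35
eef_pos: [0.4662, 0.0682, 0.0447]
eef_rot: [0.083, 0.997, -0.0, 0.0]
wrist_force: [0.4, 0.3, -0.6]
opening: 0.0122
```

```bash
python3 wr.py w16; python3 st.py;  python3 plan.py 4 1 .4675 .0679 .0387 170.55
```

```text
t 27.4 u -0.0075 before stop 0.1325 v 0.0261 z 0.0447 Fu -0.43 Fv 0.07 Fz -0.97 op 0.0123 yaw 170.47 tilt 0.02 tq [ 0.04  0.04 -0.02]
t 27.4 p [0.4661 0.0682 0.0447] F [-0.4  0.1 -1. ] op 0.0123
[-0.0003,-0,0.0015,-0,0.01,-0.02,1],
[-0.0003,-0,0.0015,-0,0.01,-0.02,1],
[-0.0003,-0,0.0015,-0,0.01,-0.02,1],
[-0.0003,-0,0.0015,-0,0.01,-0.02,1],
# max [0.0003 0.     0.0015 0.     0.01   0.02  ]
```

View pics/w16.png

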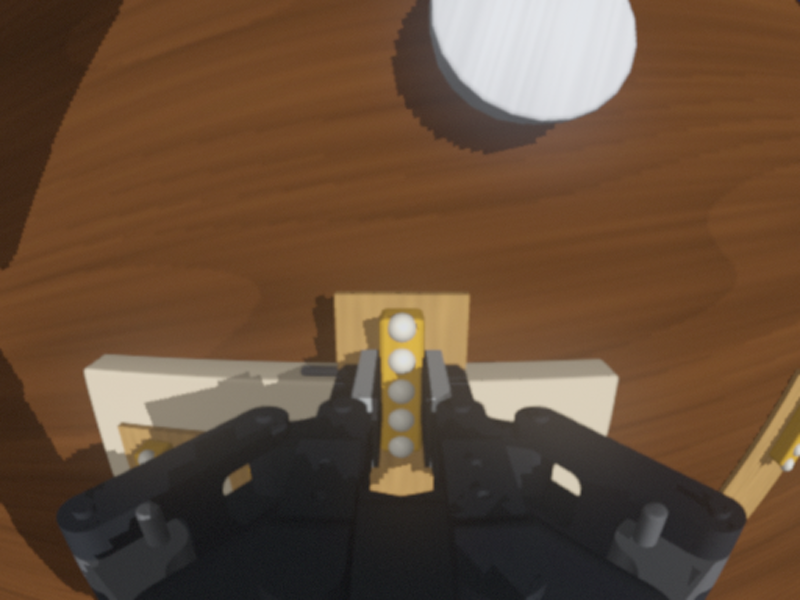

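Call:
{"fn": "move_arm", "kwargs": {"increments": [[0, 0, 0.0015, 0, 0, 0, 1], [0, 0, 0.0015, 0, 0, 0, 1], [0, 0, 0.0015, 0, 0, 0, 1], [0, 0, 0.0012, 0, 0, 0, 1], [-0.006, 0, 0, 0, 0, 0, 1], [-0.007, 0, 0, 0, 0, 0, 1], [-0.007, 0, 0, 0, 0, 0, 1], [-0.007, 0, 0, 0, 0, 0, 1], [-0.007, 0, 0, 0, 0, 0, 1], [-0.006, 0, 0, 0, 0, 0, 1]]}}

```text
clock: 28.4
eef_pos: [0.5045, 0.0616, 0.0383]
eef_rot: [0.083, 0.997, -0.0, -0.002]
wrist_force: [-4.9, 0.7, 0.2]
opening: 0.0127
```

Call:
{"fn": "move_arm", "kwargs": {"increments": [[-0.004, 0, -0.0005, 0, 0, 0, 1], [-0.004, 0, 0, 0, 0, 0, 1], [-0.004, 0, 0, 0, 0, 0, 1], [-0.004, 0, 0, 0, 0, 0, 1], [-0.003, 0, 0, 0, 0, 0, 1], [-0.002, 0, 0, 0, 0, 0, 1], [-0.002, 0, 0, 0, 0, 0, 1], [-0.001, 0, 0, 0, 0, 0, 1], [0, 0, 0, 0, 0, 0, 1], [0, 0, 0, 0, 0, 0, 1]]}}

```text
clock: 29.4
eef_pos: [0.5271, 0.0578, 0.0389]
eef_rot: [0.083, 0.997, -0.0, -0.002]
wrist_force: [-5.1, -0.3, -1.0]
opening: 0.0124
```

```bash
python3 st.py
```

```text
t 29.4 u 0.0544 before stop 0.0706 v 0.0259 z 0.0389 Fu -4.95 Fv -1.1 Fz -1.02 op 0.0124 yaw 170.5 tilt 0.21 tq [0.16 1.2  0.05]
```

Call:
{"fn": "move_arm", "kwargs": {"increments": [[-0.001, 0, 0, 0, 0, 0, 1], [-0.001, 0, 0, 0, 0, 0, 1], [-0.001, 0, 0, 0, 0, 0, 1], [0, 0, 0, 0, 0, 0, 1], [0, 0, 0, 0, 0, 0, 1], [0, 0, 0, 0, 0, 0, 1], [0, 0, 0, 0, 0, 0, 1], [0, 0, 0, 0, 0, 0, 1], [0, 0, 0, 0, 0, 0, 1], [0, 0, 0, 0, 0, 0, 1]]}}

```text
clock: 30.4
eef_pos: [0.5272, 0.0578, 0.0383]
eef_rot: [0.083, 0.997, 0.0, -0.004]
wrist_force: [-11.8, 0.9, 3.1]
opening: 0.0124
```

```bash
python3 st.py;python3 wr.py w17
```

```text
t 30.4 u 0.0544 before stop 0.0706 v 0.0259 z 0.0383 Fu -11.74 Fv -1.03 Fz 3.1 op 0.0124 yaw 170.52 tilt 0.51 tq [0.29 2.3  0.05]
```

View pics/w17.png

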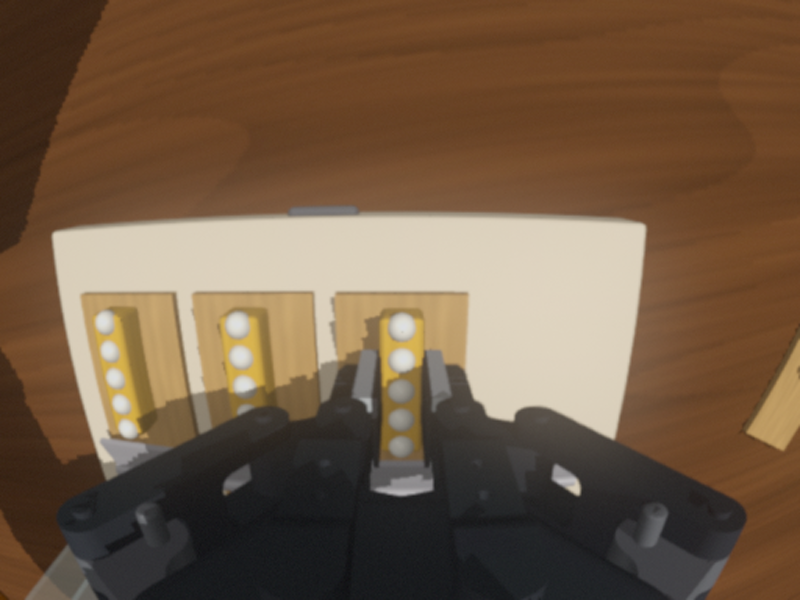

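Three cards have their rear edges level, all at row 293. I'll release and go for the last one.

Call:
{"fn": "move_arm", "kwargs": {"increments": [[0.002, 0, 0, 0, 0, 0, 1], [0.002, 0, 0, 0, 0, 0, 1], [0, 0, 0, 0, 0, 0, 1], [0, 0, 0, 0, 0, 0, -0.1], [0, 0, 0, 0, 0, 0, -0.1], [0, 0, 0, 0, 0, 0, -0.1], [0, 0, 0, 0, 0, 0, -0.1], [0, 0, -0.015, 0, 0, 0, -0.1], [0.005, 0, -0.03, 0, 0, 0, -0.1], [0.02, 0, -0.035, 0, 0, 0, -0.1]]}}

```text
clock: 31.45
eef_pos: [0.5046, 0.0616, 0.1197]
eef_rot: [0.083, 0.997, -0.0, 0.0]
wrist_force: [-0.7, 0.1, -0.2]
opening: 0.047
```

```bash
python3 st.py; python3 plan.py 10 -0.1 .555 .285 .13 145.9; python3 meas.py
```

```text
t 31.45 u 0.0315 before stop 0.0935 v 0.0259 z 0.1197 Fu -0.67 Fv -0.03 Fz -0.16 op 0.047 yaw 170.44 tilt 0.03 tq [0.05 0.01 0.02]
t 31.4 p [0.5046 0.0616 0.1197] F [-0.7  0.1 -0.2] op 0.047
[-0.0013,0.0229,-0.001,-0,0,2.45,-0.1],
[-0.0003,0.0229,-0.001,-0,0,2.45,-0.1],
[0.0007,0.0229,-0.001,-0,0,2.45,-0.1],
[0.0017,0.0228,-0.001,-0,0,2.45,-0.1],
[0.0027,0.0228,-0.001,-0,0,2.45,-0.1],
[0.0036,0.0226,-0.001,-0,0,2.45,-0.1],
[0.0046,0.0224,-0.001,-0,0,2.45,-0.1],
[0.0056,0.0222,-0.001,-0,0,2.45,-0.1],
[0.0065,0.022,-0.001,-0,0,2.45,-0.1],
[0.0074,0.0217,-0.001,-0,0,2.45,-0.1],
# max [7.40e-03 2.29e-02 1.00e-03 0.00e+00 0.00e+00 2.45e+00]
grip [0.5616 0.2884] yaw -34.1 LxS 0.1003 0.0446 [252. 256.]
```

Call:
{"fn": "move_arm", "kwargs": {"increments": [[-0.0013, 0.0229, -0.001, 0, 0, 2.45, -0.1], [-0.0003, 0.0229, -0.001, 0, 0, 2.45, -0.1], [0.0007, 0.0229, -0.001, 0, 0, 2.45, -0.1], [0.0017, 0.0228, -0.001, 0, 0, 2.45, -0.1], [0.0027, 0.0228, -0.001, 0, 0, 2.45, -0.1], [0.0036, 0.0226, -0.001, 0, 0, 2.45, -0.1], [0.0046, 0.0224, -0.001, 0, 0, 2.45, -0.1], [0.0056, 0.0222, -0.001, 0, 0, 2.45, -0.1], [0.0065, 0.022, -0.001, 0, 0, 2.45, -0.1], [0.0074, 0.0217, -0.001, 0, 0, 2.45, -0.1]]}}

```text
clock: 32.5
eef_pos: [0.5542, 0.2865, 0.1295]
eef_rot: [0.293, 0.956, 0.0, 0.0]
wrist_force: [-0.1, -0.1, 0.1]
opening: 0.0469
```

```bash
python3 wr.py w18 .5616 .2884 .018; python3 plan.py 8 -0.1 .5616 .2884 .028 145.9
```

```text
411.0 303.0
t 32.5 p [0.5551 0.2897 0.1296] F [2.5 2.1 1.7] op 0.0467
[-0.0008,0.0003,0.0127,0.03,0,0,-0.1],
[-0.0008,0.0003,0.0127,0.03,0,0,-0.1],
[-0.0008,0.0003,0.0127,0.03,0,0,-0.1],
[-0.0008,0.0003,0.0127,0.03,0,0,-0.1],
[-0.0008,0.0003,0.0127,0.03,0,0,-0.1],
[-0.0008,0.0003,0.0127,0.03,0,0,-0.1],
[-0.0008,0.0003,0.0127,0.03,0,0,-0.1],
[-0.0008,0.0003,0.0127,0.03,0,0,-0.1],
# max [0.0008 0.0003 0.0127 0.03   0.     0.    ]
```

View pics/w18.png

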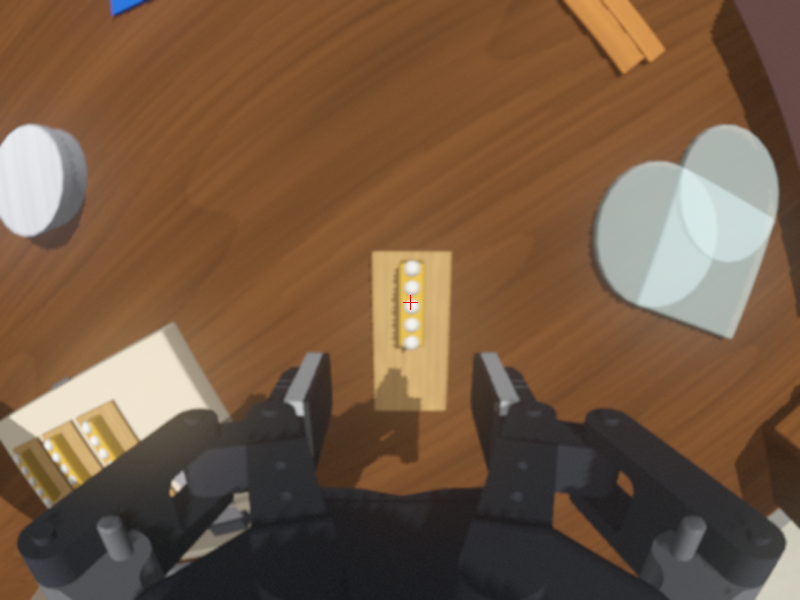

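Call:
{"fn": "move_arm", "kwargs": {"increments": [[-0.001, 0.0015, 0.0127, 0, 0, 0, -0.1], [-0.001, 0.0015, 0.0127, 0, 0, 0, -0.1], [-0.001, 0.0015, 0.0127, 0, 0, 0, -0.1], [-0.0007, 0.0013, 0.0127, 0, 0, 0, -0.1], [0, 0, 0.0127, 0, 0, 0, -0.1], [0, 0, 0.0127, 0, 0, 0, -0.1], [0, 0, 0.0127, 0, 0, 0, -0.1], [0, 0, 0.0127, 0, 0, 0, -0.1], [0, 0, 0, 0, 0, 0, -0.1], [0, 0, 0, 0, 0, 0, -0.1]]}}

```text
clock: 33.55
eef_pos: [0.5598, 0.2881, 0.0274]
eef_rot: [0.293, 0.956, -0.0, -0.0]
wrist_force: [-0.1, -0.3, -0.3]
opening: 0.0469
```

```bash
python3 wr.py w19 .5616 .2884 .018; python3 plan.py 3 -0.1 .5616 .2884 .018 145.9
```

```text
404.0 376.0
t 33.6 p [0.5603 0.2883 0.0281] F [ 1.2 -0.4  0.7] op 0.0468
[-0.0003,0.0003,0.0034,0.01,0.01,0.03,-0.1],
[-0.0003,0.0003,0.0034,0.01,0.01,0.03,-0.1],
[-0.0003,0.0003,0.0034,0.01,0.01,0.03,-0.1],
# max [0.0003 0.0003 0.0034 0.01   0.01   0.03  ]
```

View pics/w19.png

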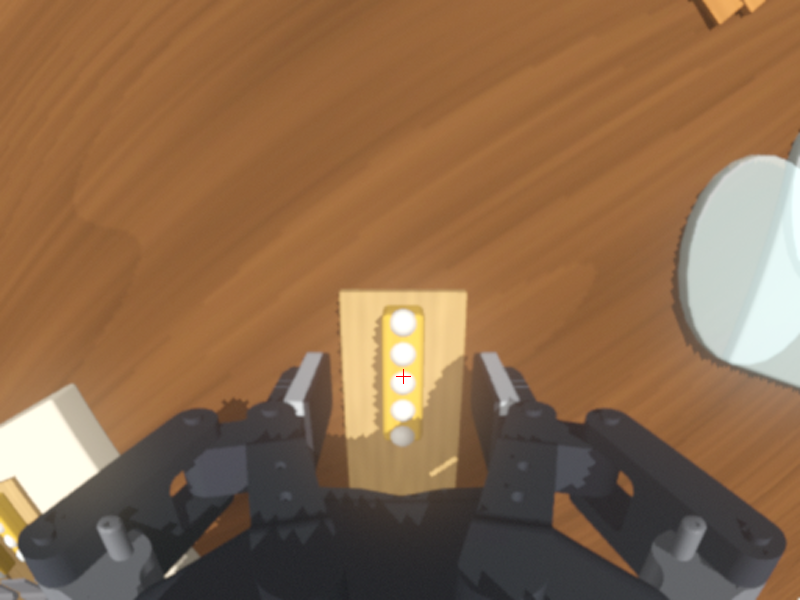

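Call:
{"fn": "move_arm", "kwargs": {"increments": [[0, 0.0002, 0.0034, 0, 0, 0, -0.1], [0, 0.0002, 0.0034, 0, 0, 0, -0.1], [0, 0.0002, 0.0034, 0, 0, 0, -0.1], [0, 0, 0, 0, 0, 0, -0.1], [0, 0, 0, 0, 0, 0, 1], [0, 0, 0, 0, 0, 0, 1], [0, 0, 0, 0, 0, 0, 1], [0, 0, 0, 0, 0, 0, 1], [0, 0, 0, 0, 0, 0, 1], [0, 0, 0, 0, 0, 0, 1]]}}

```text
clock: 34.6
eef_pos: [0.5607, 0.2887, 0.0179]
eef_rot: [0.293, 0.956, 0.0, 0.0]
wrist_force: [0.3, 0.1, 2.3]
opening: 0.0129
```

```bash
python3 st.py; python3 plan.py 2 1 .558 .285 .055 148 8 1 .4745 .1195 .06 168.5 |grep -v max
```

```text
t 34.6 u 0.0496 before stop 0.0754 v 0.2592 z 0.0179 Fu 0.24 Fv 0.11 Fz 2.33 op 0.0129 yaw 145.98 tilt 0.04 tq [-0.01  0.06 -0.01]
t 34.6 p [0.5607 0.2887 0.0179] F [0.3 0.1 2.3] op 0.0129
[0,-0.0023,-0.0186,0.01,0.02,-1.01,1],
[0.0001,-0.0023,-0.0186,0.01,0.02,-1.01,1],
[-0.0021,-0.0231,-0.0006,0,0,-2.56,1],
[-0.0011,-0.0231,-0.0006,0,0,-2.56,1],
[-0,-0.0232,-0.0006,0,0,-2.56,1],
[0.001,-0.0232,-0.0006,0,0,-2.56,1],
[0.002,-0.0231,-0.0006,0,0,-2.56,1],
[0.0031,-0.023,-0.0006,0,0,-2.56,1],
[0.0041,-0.0228,-0.0006,0,0,-2.56,1],
[0.0051,-0.0226,-0.0006,0,0,-2.56,1],
```

Call:
{"fn": "move_arm", "kwargs": {"increments": [[0, -0.0023, -0.0186, 0, 0, -1.01, 1], [0, -0.0023, -0.0186, 0, 0, -1.01, 1], [-0.0021, -0.0231, -0.0006, 0, 0, -2.56, 1], [-0.0011, -0.0231, -0.0006, 0, 0, -2.56, 1], [0, -0.0232, -0.0006, 0, 0, -2.56, 1], [0.001, -0.0232, -0.0006, 0, 0, -2.56, 1], [0.002, -0.0231, -0.0006, 0, 0, -2.56, 1], [0.0031, -0.023, -0.0006, 0, 0, -2.56, 1], [0.0041, -0.0228, -0.0006, 0, 0, -2.56, 1], [0.0051, -0.0226, -0.0006, 0, 0, -2.56, 1]]}}

```text
clock: 35.6
eef_pos: [0.4735, 0.1185, 0.0594]
eef_rot: [0.099, 0.995, -0.0, -0.0]
wrist_force: [-0.6, -0.2, 0.1]
opening: 0.0128
```

Call:
{"fn": "move_arm", "kwargs": {"increments": [[0, 0, 0.004, 0, 0, -1, 1], [0, 0, 0.004, 0, 0, -1, 1], [0, 0, 0.004, 0, 0, 0, 1], [0, 0, 0.003, 0, 0, 0, 1], [0, 0, 0, 0, 0, 0, 1], [0, 0, 0, 0, 0, 0, 1], [0, 0, 0, 0, 0, 0, 1], [0, 0, 0, 0, 0, 0, 1], [0, 0, 0, 0, 0, 0, 1], [0, 0, 0, 0, 0, 0, 1]]}}

```text
clock: 36.6
eef_pos: [0.4743, 0.1193, 0.0447]
eef_rot: [0.083, 0.997, -0.0, 0.0]
wrist_force: [-0.9, -0.2, -0.7]
opening: 0.0124
```

```bash
python3 wr.py w20; python3 st.py;  python3 plan.py 4 1 .4765 .1191 .0387 170.55
```

```text
t 36.65 u -0.0078 before stop 0.1328 v 0.0779 z 0.0447 Fu -0.16 Fv 0.29 Fz -0.32 op 0.0124 yaw 170.47 tilt 0.02 tq [ 0.    0.03 -0.01]
t 36.6 p [0.4743 0.1193 0.0447] F [-0.1  0.3 -0.3] op 0.0124
[-0.0006,0.0001,0.0015,-0,0.01,-0.02,1],
[-0.0006,0.0001,0.0015,-0,0.01,-0.02,1],
[-0.0006,0.0001,0.0015,-0,0.01,-0.02,1],
[-0.0006,0.0001,0.0015,-0,0.01,-0.02,1],
# max [0.0006 0.0001 0.0015 0.     0.01   0.02  ]
```

View pics/w20.png

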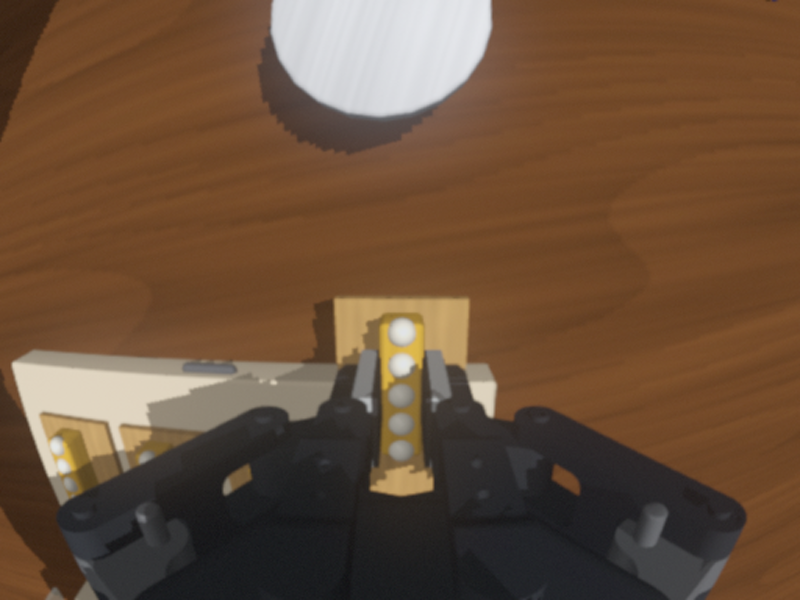

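Call:
{"fn": "move_arm", "kwargs": {"increments": [[0, 0, 0.0015, 0, 0, 0, 1], [0, 0, 0.0015, 0, 0, 0, 1], [0, 0, 0.0015, 0, 0, 0, 1], [0, 0, 0.0012, 0, 0, 0, 1], [-0.006, 0, 0, 0, 0, 0, 1], [-0.007, 0, 0, 0, 0, 0, 1], [-0.007, 0, 0, 0, 0, 0, 1], [-0.007, 0, 0, 0, 0, 0, 1], [-0.007, 0, 0, 0, 0, 0, 1], [-0.006, 0, 0, 0, 0, 0, 1]]}}

```text
clock: 37.65
eef_pos: [0.5127, 0.1126, 0.0382]
eef_rot: [0.083, 0.997, -0.0, -0.002]
wrist_force: [-2.8, -0.2, -0.7]
opening: 0.0123
```

Call:
{"fn": "move_arm", "kwargs": {"increments": [[-0.004, 0, -0.0005, 0, 0, 0, 1], [-0.004, 0, 0, 0, 0, 0, 1], [-0.004, 0, 0, 0, 0, 0, 1], [-0.004, 0, 0, 0, 0, 0, 1], [-0.003, 0, 0, 0, 0, 0, 1], [-0.002, 0, 0, 0, 0, 0, 1], [-0.001, 0, 0, 0, 0, 0, 1], [0, 0, 0, 0, 0, 0, 1], [0, 0, 0, 0, 0, 0, 1], [0, 0, 0, 0, 0, 0, 1]]}}

```text
clock: 38.65
eef_pos: [0.5342, 0.1091, 0.0391]
eef_rot: [0.083, 0.997, -0.0, -0.001]
wrist_force: [-4.6, 1.2, -1.9]
opening: 0.0125
```

```bash
python3 st.py
```

```text
t 38.65 u 0.053 before stop 0.072 v 0.0777 z 0.0391 Fu -4.78 Fv 0.38 Fz -1.85 op 0.0125 yaw 170.49 tilt 0.1 tq [0.21 1.1  0.  ]
```

Call:
{"fn": "move_arm", "kwargs": {"increments": [[-0.001, 0, 0, 0, 0, 0, 1], [-0.001, 0, 0, 0, 0, 0, 1], [-0.001, 0, 0, 0, 0, 0, 1], [0, 0, 0, 0, 0, 0, 1], [0, 0, 0, 0, 0, 0, 1], [0, 0, 0, 0, 0, 0, 1], [0, 0, 0, 0, 0, 0, 1], [0, 0, 0, 0, 0, 0, 1], [0, 0, 0, 0, 0, 0, 1], [0, 0, 0, 0, 0, 0, 1]]}}

```text
clock: 39.65
eef_pos: [0.5342, 0.109, 0.0386]
eef_rot: [0.083, 0.997, -0.0, -0.003]
wrist_force: [-10.8, 1.7, 2.5]
opening: 0.012
```

```bash
python3 st.py
```

```text
t 39.65 u 0.053 before stop 0.072 v 0.0776 z 0.0386 Fu -10.91 Fv -0.07 Fz 2.49 op 0.012 yaw 170.52 tilt 0.4 tq [0.44 2.23 0.06]
```

Call:
{"fn": "move_arm", "kwargs": {"increments": [[0.002, 0, 0, 0, 0, 0, 1], [0.002, 0, 0, 0, 0, 0, 1], [0, 0, 0, 0, 0, 0, 1], [0, 0, 0, 0, 0, 0, -0.1], [0, 0, 0, 0, 0, 0, -0.1], [0, 0, 0, 0, 0, 0, -0.1], [0, 0, 0, 0, 0, 0, -0.1], [0, 0, -0.015, 0, 0, 0, -0.1], [0.01, 0, -0.04, 0, 0, 0, -0.1], [0.03, 0, -0.04, 0, 0, 0, -0.1]]}}

```text
clock: 40.65
eef_pos: [0.4967, 0.1154, 0.1352]
eef_rot: [0.084, 0.996, -0.0, 0.001]
wrist_force: [0.2, 0.3, 1.3]
opening: 0.0467
```

```bash
python3 st.py; python3 wr.py w21
python3 - <<'E'
from h import *
p,D=capture('scene');cv2.imwrite('pics/s21.png',cv2.resize(p[150:250,220:340,::-1],(720,600),interpolation=cv2.INTER_CUBIC))
p,D=capture('top');cv2.imwrite('pics/t21.png',cv2.resize(p[110:250,120:370,::-1],(800,448),interpolation=cv2.INTER_CUBIC))
E
```

```text
t 40.65 u 0.0149 before stop 0.1101 v 0.0777 z 0.1352 Fu 0.11 Fv 0.36 Fz 1.26 op 0.0467 yaw 170.4 tilt 0.09 tq [ 0.02 -0.03 -0.07]
```

View pics/s21.png

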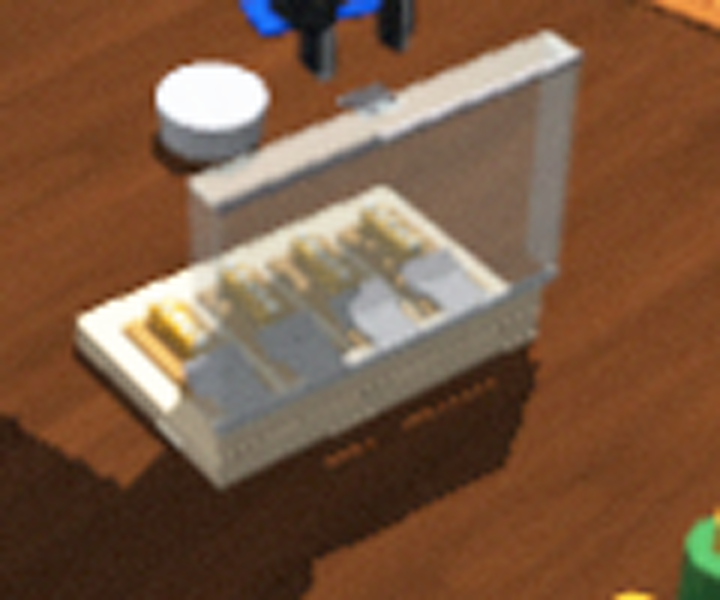

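View pics/w21.png

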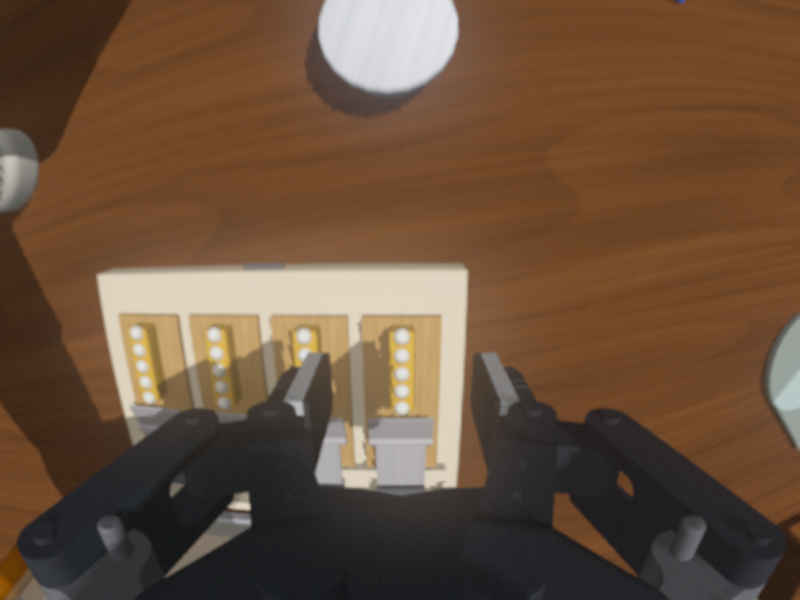

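```bash
python3 plan.py 4 1 .49 .1154 .275 170.55 6 1 .6616 .0092 .275 170.55|grep -v max
```

```text
t 40.8 p [0.4961 0.1162 0.1375] F [ 0.8 -0.3 -0.2] op 0.0473
[0.0013,-0.0004,-0.0344,0.02,0.09,-0.01,1],
[0.0013,-0.0004,-0.0344,0.02,0.09,-0.01,1],
[0.0014,-0.0004,-0.0344,0.02,0.09,-0.01,1],
[0.0014,-0.0004,-0.0344,0.02,0.09,-0.01,1],
[-0.0311,-0.0128,0,0,0,0,1],
[-0.0311,-0.0128,0,0,0,0,1],
[-0.0311,-0.0128,0,0,0,0,1],
[-0.0311,-0.0128,0,0,0,0,1],
[-0.0311,-0.0128,0,0,0,0,1],
[-0.0311,-0.0128,0,0,0,0,1],
```

Call:
{"fn": "move_arm", "kwargs": {"increments": [[0.0013, 0, -0.0344, 0, 0, 0, 1], [0.0013, 0, -0.0344, 0, 0, 0, 1], [0.0014, 0, -0.0344, 0, 0, 0, 1], [0.0014, 0, -0.0344, 0, 0, 0, 1], [-0.0311, -0.0128, 0, 0, 0, 0, 1], [-0.0311, -0.0128, 0, 0, 0, 0, 1], [-0.0311, -0.0128, 0, 0, 0, 0, 1], [-0.0311, -0.0128, 0, 0, 0, 0, 1], [-0.0311, -0.0128, 0, 0, 0, 0, 1], [-0.0311, -0.0128, 0, 0, 0, 0, 1]]}}

```text
clock: 41.8
eef_pos: [0.6624, 0.009, 0.2702]
eef_rot: [0.083, 0.997, -0.0, -0.001]
wrist_force: [0.8, 0.6, -0.2]
opening: -0.0001
```

```bash
python3 st.py; python3 wr.py w22 .62314 .01557 .202; python3 plan.py 8 1 .6616 .0092 .197 170.55
```

```text
t 41.8 u 0.1959 before stop -0.0709 v -0.0001 z 0.2702 Fu 0.64 Fv 0.75 Fz -0.24 op -0.0001 yaw 170.46 tilt 0.06 tq [-0.03 -0.05  0.03]
402.0 231.0
t 41.9 p [0.6662 0.0057 0.2682] F [ 3.4 -2.2 -0.9] op -0.0001
[0.0006,0.0003,0.0089,-0.01,0.01,-0.03,1],
[0.0006,0.0003,0.0089,-0.01,0.01,-0.03,1],
[0.0006,0.0003,0.0089,-0.01,0.01,-0.03,1],
[0.0006,0.0003,0.0089,-0.01,0.01,-0.03,1],
[0.0006,0.0003,0.0089,-0.01,0.01,-0.03,1],
[0.0006,0.0003,0.0089,-0.01,0.01,-0.03,1],
[0.0006,0.0003,0.0089,-0.01,0.01,-0.03,1],
[0.0006,0.0003,0.0089,-0.01,0.01,-0.03,1],
# max [0.0006 0.0003 0.0089 0.01   0.01   0.03  ]
```

View pics/w22.png

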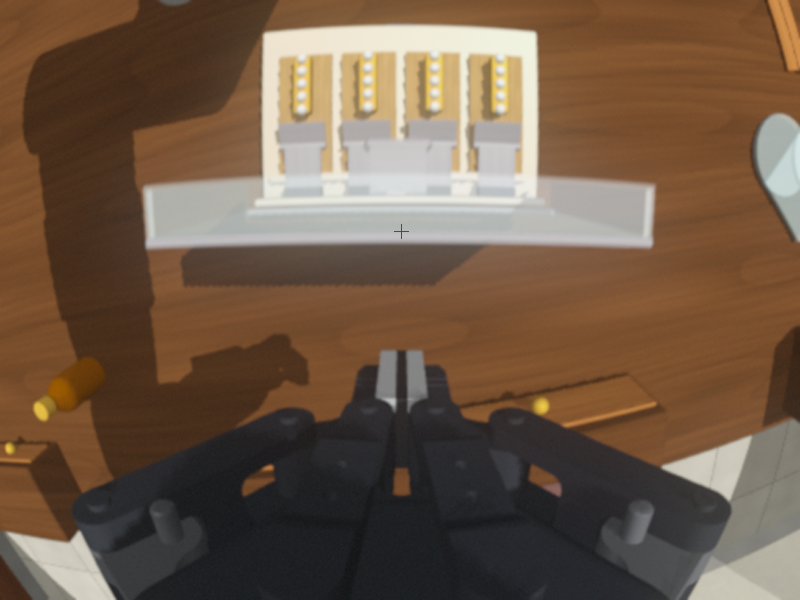

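Call:
{"fn": "move_arm", "kwargs": {"increments": [[0, 0, 0.0095, 0, 0, 0, 1], [0, 0, 0.0095, 0, 0, 0, 1], [0, 0, 0.0095, 0, 0, 0, 1], [0, 0, 0.0095, 0, 0, 0, 1], [0, 0, 0.0095, 0, 0, 0, 1], [0, 0, 0.0095, 0, 0, 0, 1], [0, 0, 0.0095, 0, 0, 0, 1], [0, 0, 0.0095, 0, 0, 0, 1], [0, 0, 0, 0, 0, 0, 1], [0, 0, 0, 0, 0, 0, 1]]}}

```text
clock: 42.85
eef_pos: [0.6608, 0.0101, 0.1958]
eef_rot: [0.083, 0.997, -0.0, -0.0]
wrist_force: [-0.4, 0.3, -1.2]
opening: -0.0001
```

```bash
python3 st.py
cat > lidplan.py <<'E'
import sys
from plan import *
F=np.array([.46922,.04118]);dd=np.array([.98645,-.1641])
def tcp(th,r=.140,lead=0.0):
    th=th-lead
    u=.153-r*np.cos(th)+.003*np.sin(th)+.011; z=.046+r*np.sin(th)+.003*np.cos(th)+.011
    return np.array([*(F+u*dd),z])
o=bot.get_obs(); p=o['eef_pos']; r0=R.from_quat(o['eef_rot'])
ths=np.linspace(float(sys.argv[1]),float(sys.argv[2]),11)
pts=[tcp(t,float(sys.argv[3])) for t in ths]
print('start',pts[0].round(4),'now',p.round(4))
t=dn(170.55)
for a,b in zip(pts[:-1],pts[1:]):
    v=t.inv().apply(b-a); print('[%.4f,%.4f,%.4f,0,0,0,1],'%tuple(v))
E
python3 lidplan.py 1.65 1.2 .14
```

```text
t 42.85 u 0.1941 before stop -0.0691 v 0.0007 z 0.1958 Fu -0.48 Fv 0.19 Fz -1.18 op -0.0001 yaw 170.47 tilt 0.02 tq [0.   0.03 0.02]
start [0.6449 0.012  0.1963] now [0.6608 0.0101 0.1958]
[0.0063,-0.0000,-0.0005,0,0,0,1],
[0.0063,-0.0000,-0.0002,0,0,0,1],
[0.0063,-0.0000,0.0001,0,0,0,1],
[0.0063,-0.0000,0.0004,0,0,0,1],
[0.0063,-0.0000,0.0006,0,0,0,1],
[0.0062,-0.0000,0.0009,0,0,0,1],
[0.0062,-0.0000,0.0012,0,0,0,1],
[0.0061,-0.0000,0.0015,0,0,0,1],
[0.0061,-0.0000,0.0018,0,0,0,1],
[0.0060,-0.0000,0.0020,0,0,0,1],
```

Call:
{"fn": "move_arm", "kwargs": {"increments": [[0.005, 0, 0, 0, 0, 0, 1], [0.005, 0, 0, 0, 0, 0, 1], [0.005, 0, 0, 0, 0, 0, 1], [0.006, 0, 0, 0, 0, 0, 1], [0.006, 0, 0, 0, 0, 0, 1], [0.006, 0, 0, 0, 0, 0, 1], [0.006, 0, 0.0003, 0, 0, 0, 1], [0.006, 0, 0.0006, 0, 0, 0, 1], [0.006, 0, 0.0009, 0, 0, 0, 1], [0.006, 0, 0.0012, 0, 0, 0, 1]]}}

```text
clock: 43.85
eef_pos: [0.6043, 0.0196, 0.1932]
eef_rot: [0.083, 0.997, -0.0, 0.0]
wrist_force: [0.8, -0.1, 1.7]
opening: -0.0001
```

```bash
python3 st.py; python3 lidplan.py 1.35 0.9 .14;python3 - <<'E'
from h import *
p,D=capture('scene');cv2.imwrite('pics/s23.png',cv2.resize(p[120:250,200:350,::-1],(692,600),interpolation=cv2.INTER_CUBIC))
E
```

```text
t 43.85 u 0.1368 before stop -0.0118 v 0.0009 z 0.1932 Fu 0.77 Fv 0.03 Fz 1.73 op -0.0001 yaw 170.48 tilt 0.04 tq [-0.04 -0.24 -0.02]
start [0.6036 0.0188 0.1943] now [0.6043 0.0196 0.1932]
[0.0061,-0.0000,0.0014,0,0,0,1],
[0.0061,-0.0000,0.0017,0,0,0,1],
[0.0060,-0.0000,0.0019,0,0,0,1],
[0.0059,-0.0000,0.0022,0,0,0,1],
[0.0058,-0.0000,0.0025,0,0,0,1],
[0.0057,-0.0000,0.0027,0,0,0,1],
[0.0056,-0.0000,0.0030,0,0,0,1],
[0.0054,-0.0000,0.0032,0,0,0,1],
[0.0053,-0.0000,0.0035,0,0,0,1],
[0.0051,-0.0000,0.0037,0,0,0,1],
```

View pics/s23.png

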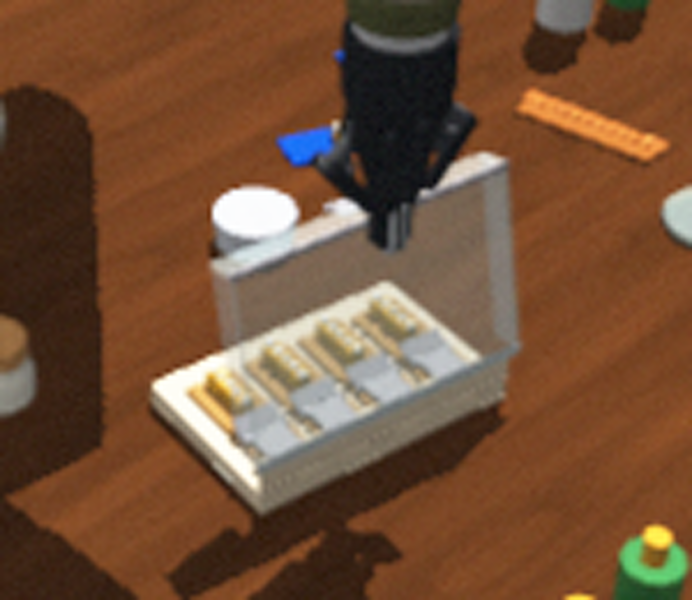

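Lid is swinging with the fingers. I'll continue.

Call:
{"fn": "move_arm", "kwargs": {"increments": [[0.0061, 0, 0.0014, 0, 0, 0, 1], [0.0061, 0, 0.0017, 0, 0, 0, 1], [0.006, 0, 0.0019, 0, 0, 0, 1], [0.0059, 0, 0.0022, 0, 0, 0, 1], [0.0058, 0, 0.0025, 0, 0, 0, 1], [0.0057, 0, 0.0027, 0, 0, 0, 1], [0.0056, 0, 0.003, 0, 0, 0, 1], [0.0054, 0, 0.0032, 0, 0, 0, 1], [0.0053, 0, 0.0035, 0, 0, 0, 1], [0.0051, 0, 0.0037, 0, 0, 0, 1]]}}

```text
clock: 44.9
eef_pos: [0.548, 0.029, 0.1669]
eef_rot: [0.083, 0.997, -0.0, 0.0]
wrist_force: [-0.2, -0.3, 1.5]
opening: -0.0002
```

```bash
python3 st.py; python3 lidplan.py 0.9 0.45 .14
```

```text
t 44.9 u 0.0797 before stop 0.0453 v 0.001 z 0.1669 Fu -0.14 Fv -0.35 Fz 1.53 op -0.0002 yaw 170.48 tilt 0.01 tq [-0.04 -0.06 -0.05]
start [0.5475 0.0282 0.1685] now [0.548  0.029  0.1669]
[0.0049,-0.0000,0.0039,0,0,0,1],
[0.0048,-0.0000,0.0041,0,0,0,1],
[0.0046,-0.0000,0.0043,0,0,0,1],
[0.0044,-0.0000,0.0046,0,0,0,1],
[0.0041,-0.0000,0.0047,0,0,0,1],
[0.0039,-0.0000,0.0049,0,0,0,1],
[0.0037,-0.0000,0.0051,0,0,0,1],
[0.0035,-0.0000,0.0053,0,0,0,1],
[0.0032,-0.0000,0.0054,0,0,0,1],
[0.0030,-0.0000,0.0055,0,0,0,1],
```

Call:
{"fn": "move_arm", "kwargs": {"increments": [[0.0049, 0, 0.0039, 0, 0, 0, 1], [0.0048, 0, 0.0041, 0, 0, 0, 1], [0.0046, 0, 0.0043, 0, 0, 0, 1], [0.0044, 0, 0.0046, 0, 0, 0, 1], [0.0041, 0, 0.0047, 0, 0, 0, 1], [0.0039, 0, 0.0049, 0, 0, 0, 1], [0.0037, 0, 0.0051, 0, 0, 0, 1], [0.0035, 0, 0.0053, 0, 0, 0, 1], [0.0032, 0, 0.0054, 0, 0, 0, 1], [0.003, 0, 0.0055, 0, 0, 0, 1]]}}

```text
clock: 45.9
eef_pos: [0.5086, 0.0356, 0.1189]
eef_rot: [0.083, 0.997, -0.0, 0.0]
wrist_force: [0.3, -0.4, 0.0]
opening: 0.0001
```

```bash
python3 st.py; python3 lidplan.py 0.45 0.08 .145
```

```text
t 45.9 u 0.0398 before stop 0.0852 v 0.001 z 0.1189 Fu 0.32 Fv -0.33 Fz 0.0 op 0.0001 yaw 170.48 tilt 0.01 tq [-0.07 -0.07  0.03]
start [0.5035 0.0355 0.1228] now [0.5086 0.0356 0.1189]
[0.0023,-0.0000,0.0048,0,0,0,1],
[0.0022,-0.0000,0.0049,0,0,0,1],
[0.0020,-0.0000,0.0050,0,0,0,1],
[0.0018,-0.0000,0.0051,0,0,0,1],
[0.0016,-0.0000,0.0051,0,0,0,1],
[0.0014,-0.0000,0.0052,0,0,0,1],
[0.0012,-0.0000,0.0052,0,0,0,1],
[0.0010,-0.0000,0.0053,0,0,0,1],
[0.0008,-0.0000,0.0053,0,0,0,1],
[0.0006,-0.0000,0.0053,0,0,0,1],
```

Call:
{"fn": "move_arm", "kwargs": {"increments": [[0.003, 0, 0.0048, 0, 0, 0, 1], [0.003, 0, 0.0049, 0, 0, 0, 1], [0.003, 0, 0.005, 0, 0, 0, 1], [0.003, 0, 0.0051, 0, 0, 0, 1], [0.0025, 0, 0.0051, 0, 0, 0, 1], [0.0025, 0, 0.0052, 0, 0, 0, 1], [0.0025, 0, 0.0052, 0, 0, 0, 1], [0.0025, 0, 0.005, 0, 0, 0, 1], [0.002, 0, 0.004, 0, 0, 0, 1], [0.002, 0, 0.003, 0, 0, 0, 1]]}}

```text
clock: 46.9
eef_pos: [0.483, 0.0399, 0.0717]
eef_rot: [0.083, 0.997, -0.0, -0.0]
wrist_force: [0.9, -0.9, 0.2]
opening: 0.0001
```

```bash
python3 st.py
python3 - <<'E'
from h import *
p,D=capture('scene');cv2.imwrite('pics/s24.png',cv2.resize(p[120:250,200:350,::-1],(692,600),interpolation=cv2.INTER_CUBIC))
E
```

```text
t 46.9 u 0.0138 before stop 0.1112 v 0.001 z 0.0717 Fu 1.0 Fv -0.75 Fz 0.16 op 0.0001 yaw 170.48 tilt 0.01 tq [-0.03 -0.05 -0.06]
```

View pics/s24.png

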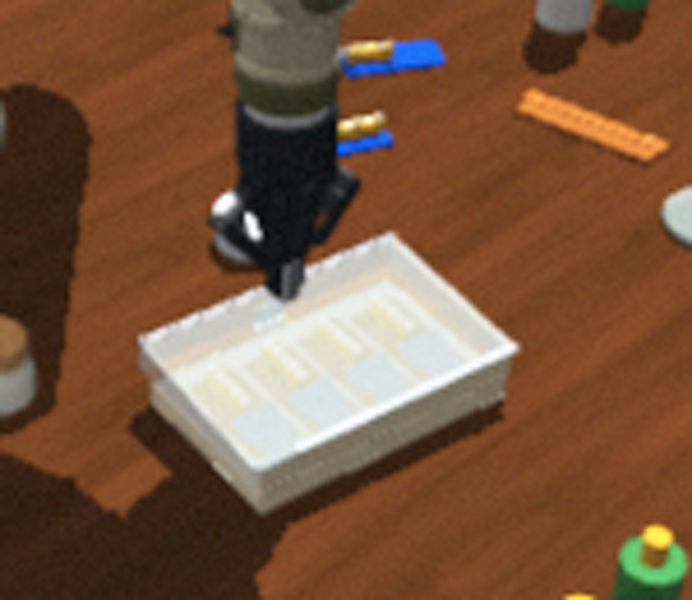

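Call:
{"fn": "move_arm", "kwargs": {"increments": [[0.003, 0, 0.002, 0, 0, 0, 1], [0, 0, 0.002, 0, 0, 0, 1], [0, 0, 0.002, 0, 0, 0, 1], [0, 0, 0.002, 0, 0, 0, 1], [0, 0, 0.0015, 0, 0, 0, 1], [0, 0, 0.0015, 0, 0, 0, 1], [0, 0, 0.001, 0, 0, 0, 1], [0, 0, 0, 0, 0, 0, 1], [0, 0, 0, 0, 0, 0, 1], [0, 0, 0, 0, 0, 0, 1]]}}

```text
clock: 47.95
eef_pos: [0.4805, 0.0404, 0.06]
eef_rot: [0.083, 0.997, -0.0, 0.0]
wrist_force: [0.5, 0.7, 0.3]
opening: -0.0001
```

```bash
python3 st.py
```

```text
t 47.95 u 0.0112 before stop 0.1138 v 0.001 z 0.06 Fu 0.36 Fv 0.81 Fz 0.25 op -0.0001 yaw 170.48 tilt 0.02 tq [ 0.01 -0.02  0.03]
```

Call:
{"fn": "move_arm", "kwargs": {"increments": [[0, 0, 0.001, 0, 0, 0, 1], [0, 0, 0.001, 0, 0, 0, 1], [0, 0, 0.001, 0, 0, 0, 1], [0, 0, 0.001, 0, 0, 0, 1], [0, 0, 0, 0, 0, 0, 1], [0, 0, 0, 0, 0, 0, 1], [0, 0, 0, 0, 0, 0, 1], [0, 0, 0, 0, 0, 0, 1], [0, 0, 0, 0, 0, 0, 1], [0, 0, 0, 0, 0, 0, 1]]}}

```text
clock: 48.95
eef_pos: [0.4806, 0.0404, 0.0595]
eef_rot: [0.083, 0.997, -0.0, 0.001]
wrist_force: [-9.5, 0.9, 32.1]
opening: -0.0003
```

```bash
python3 st.py
```

```text
t 48.95 u 0.0114 before stop 0.1136 v 0.0011 z 0.0595 Fu -9.54 Fv -0.69 Fz 32.06 op -0.0003 yaw 170.49 tilt 0.14 tq [ 0.11  2.1  -0.05]
```

Call:
{"fn": "move_arm", "kwargs": {"increments": [[0, 0, -0.004, 0, 0, 0, 1], [0, 0, -0.01, 0, 0, 0, 1], [0, 0, -0.02, 0, 0, 0, 1], [0, 0, -0.03, 0, 0, 0, 1], [0, 0, -0.035, 0, 0, 0, 1], [0, 0, -0.035, 0, 0, 0, 1], [0, -0.02, -0.03, 0, 0, 0, 1], [0, -0.035, 0, 0, 0, 0, 1], [0, -0.04, 0, 0, 0, 0, 1], [0, -0.035, 0, 0, 0, 0, 1]]}}

```text
clock: 49.95
eef_pos: [0.4587, -0.0892, 0.2207]
eef_rot: [0.083, 0.997, -0.0, 0.001]
wrist_force: [0.8, -0.4, -0.7]
opening: 0.0001
```

Call:
{"fn": "move_arm", "kwargs": {"increments": [[0, -0.035, 0, 0, 0, 0, 1], [0, -0.035, 0, 0, 0, 0, 1], [0, -0.03, 0, 0, 0, 0, 1], [0, 0, 0, 0, 0, 0, 1], [0, 0, 0, 0, 0, 0, 1], [0, 0, 0, 0, 0, 0, 1], [0, 0, 0, 0, 0, 0, 1], [0, 0, 0, 0, 0, 0, 1], [0, 0, 0, 0, 0, 0, 1], [0, 0, 0, 0, 0, 0, 1]]}}

```text
clock: 50.95
eef_pos: [0.4424, -0.186, 0.2202]
eef_rot: [0.083, 0.997, -0.0, 0.0]
wrist_force: [0.4, -0.1, 0.2]
opening: -0.0
```

```bash
python3 st.py
python3 - <<'E'
from h import *
F=np.array([.46922,.04118]);dd=np.array([.98645,-.1641]);n=np.array([.1641,.98645])
for nm in('scene','top'):
    p,D=capture(nm); C=cloud(nm,D); q=C.reshape(-1,3); uv=(q[:,:2]-F)@np.c_[dd,n]
    for a,b in ((-.004,.01),(.03,.06),(.09,.12),(.145,.155)):
        m=(abs(uv[:,1])<.1)&(uv[:,0]>a)&(uv[:,0]<b)&(q[:,2]>.005)&(q[:,2]<.12); print(nm,a,m.sum(),np.percentile(q[m,2],[10,50,90]).round(4))
    if nm=='scene': cv2.imwrite('pics/s25.png',cv2.resize(p[120:250,200:350,::-1],(692,600),interpolation=cv2.INTER_CUBIC))
    else: cv2.imwrite('pics/t25.png',cv2.resize(p[:,:,::-1],(800,600),interpolation=cv2.INTER_CUBIC))
E
```

```text
t 50.95 u 0.0108 before stop 0.1142 v -0.2285 z 0.2202 Fu 0.38 Fv -0.02 Fz 0.22 op -0.0 yaw 170.52 tilt 0.02 tq [ 0.02 -0.03  0.03]
scene -0.004 143 [0.0469 0.0494 0.0521]
scene 0.03 301 [0.0471 0.0494 0.052 ]
scene 0.09 333 [0.0464 0.049  0.0517]
scene 0.145 482 [0.0093 0.03   0.0491]
top -0.004 336 [0.0452 0.0489 0.0514]
top 0.03 656 [0.0463 0.0488 0.0512]
top 0.09 645 [0.0464 0.0486 0.051 ]
top 0.145 210 [0.0463 0.049  0.0513]
```

View pics/s25.png

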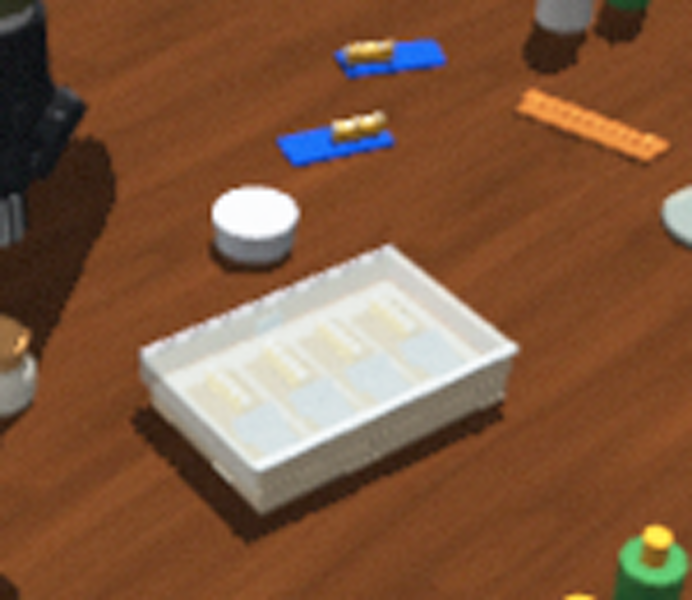

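View pics/t25.png

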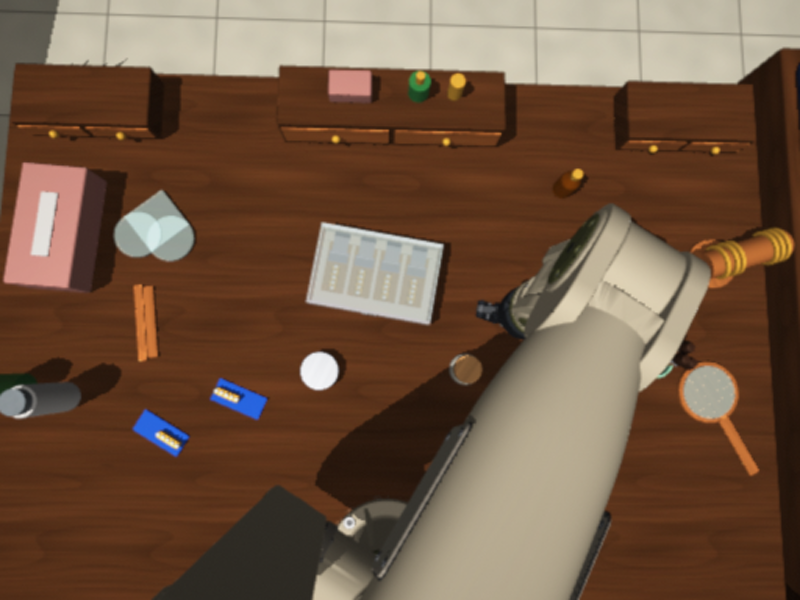

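The lid reads 49 mm high from front to back, so it is shut. The four cards lie in their lanes, and the tin, jar, blue cards, comb, tray and bottle are where they were.

```bash
python3 -c "
from cell import bot
bot.job_done(); print(bot.get_obs()['clock'])"
```

```text
the job is handed in; nothing more can be done
the job is handed in; nothing more can be done
```

The job is handed in: all four tan hair-slide cards are packed, one under each clip, and the lid is shut and caught. It took about 51 s of the 210 s allowed. The two blue cards were left alone.

- **Cards:** I pushed each one in until it stopped moving, with 11 to 14 N of reaction against the stop. The last wrist pictures show their rear edges level and all four under their clips. The stop came 0 to 3 mm from where I expected, which fits the uncertainty in where I gripped each bar.
- **Lid:** It came down onto a hard stop, and I pressed it there with about 32 N, more than the 6 to 12 N the catch needs. I felt no separate click. Depth readings put its top face at about 49 mm from front to back, which is the shut height, and it stayed there after I let go.
- **Bystanders:** In the last top view, the ones in sight were where they started. The arm hid the bangle and most of the brush holder, so I did not check those two at the end. The arm passed well clear of both.

I saw no slackened grip or knocked card, and no check failed.

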